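# Hang three nesting drying trays on the bedside hook

### The job

Hang the three little aluminium drying trays on the stand's hook by their slots, rims facing out towards the hook's tip: the largest first, then the middle one nested in it, then the smallest nested in that. Slide each one back along the bar and press it gently until the sprung rubber pad behind just gives (some 6 to 8 N; at least 4 N, and never more than 15 N on the stand or pad), before hanging the next. Leave all three hanging snugly one in the other, and do not disturb the other things on the table.

Things in the scene. Friction and masses are not known exactly. Their poses are not given: they have to be found in the camera images.
- stand: White hook stand, fixed. Origin at table level, front (-x) face of its upright, centre line; z up. Base 110 mm wide, 10 high, x -100 to +30. Upright 24 mm wide, x 0 to 14, 143 high. A level round steel bar, diameter 8 mm, axis 135 mm above the table, runs from the upright along -x to x = -82, then turns up. Trays go on over the tip along +x and hang with their fronts (-x) facing as the tip does.
- hook_tip (a point): Centre of the hook's rounded upturned tip (radius 4 mm): x = -86, y = 0, z = 143 mm in the stand's frame, so the tip's top is 147 mm high, 8 mm above the bar's top.
- backrest: Grey housing on the upright; origin and axes as the stand's. Carries a black rubber pad facing -x, 40 mm wide, 6 thick, 100 to 142 mm above the table. Pad face is somewhere between x = -16 and -32 mm (set by hand, not measured: find it by feel). Pushed along +x it gives on a damped spring (150 N s/m): 1.5 N to start, then 5 N per mm, up to 5 mm; it returns slowly.
- large_mid (a point): Centre of the large tray, aluminium, about 130 g (+-25 %), stands upright: mid-thickness of its plate, 57 mm above its underside. Plate 5 mm thick (x), 84 mm wide (y) up to 86 mm high, then a grip tab 22 mm wide (grip its side edges) up to 114 mm. From the plate's -x face a rim sticks out 20 mm: floor 3 mm, side walls 3 mm thick, 23 mm high, 78 mm inside, open in front and on top. z up, -x front.
- medium_mid (a point): Centre of the medium tray, aluminium, about 100 g (+-25 %), stands upright: mid-thickness of its plate, 53 mm above its underside. Plate 5 mm thick (x), 68 mm wide (y) up to 78 mm high, then a grip tab 34 mm wide (grip its side edges) up to 106 mm. From the plate's -x face a rim sticks out 20 mm: floor 3 mm, side walls 3 mm thick, 23 mm high, 62 mm inside, open in front and on top. z up, -x front.
- small_mid (a point): Centre of the small tray, aluminium, about 75 g (+-25 %), stands upright: mid-thickness of its plate, 49 mm above its underside. Plate 5 mm thick (x), 52 mm wide (y) up to 70 mm high, then a grip tab 46 mm wide (grip its side edges) up to 98 mm. From the plate's -x face a rim sticks out 20 mm: floor 3 mm, side walls 3 mm thick, 23 mm high, 46 mm inside, open in front and on top. z up, -x front.
- large_slot (a point): Middle of the top edge of the large tray's hanging slot, 78 mm above its underside, mid-thickness of the plate; axes as the tray's. The slot goes through the plate along x, is 14 mm wide (y) and reaches 24 mm down from here. Hung, this edge rests on the bar's top.
- medium_slot (a point): Middle of the top edge of the medium tray's hanging slot, 70 mm above its underside, mid-thickness of the plate; axes as the tray's. The slot goes through the plate along x, is 14 mm wide (y) and reaches 24 mm down from here. Hung, this edge rests on the bar's top.
- small_slot (a point): Middle of the top edge of the small tray's hanging slot, 62 mm above its underside, mid-thickness of the plate; axes as the tray's. The slot goes through the plate along x, is 14 mm wide (y) and reaches 24 mm down from here. Hung, this edge rests on the bar's top.
- jar: Grey hearing aid drying jar with lid, 64 mm diameter, 65 mm high; origin under its centre. Leave alone.
- tumbler: Glass tumbler, 72 mm diameter, 92 mm high; origin under its centre. Leave alone.
- battery_box: White plastic battery tray with a shut drawer and tweezers on top, 100 mm wide (y), about 95 mm deep, 45 mm high; origin under its centre. Leave alone.
- magnifier: Aluminium magnifier on a folding stand, base 75 x 55 mm, 75 mm high; origin under its centre. Leave alone.
Mind the look-alikes: they are no part of the job. What is shaped like the part that bears medium_mid but green is not meant. Leave any blue or green look-alike of the part that bears large_mid alone.

How it is judged:
On the way, in this order (a step that is already met when the one before it is completed fails the run):
1. the large tray hangs on the bar, upright, and is pressed against the sprung pad with at least 4 N for 0.2 s (z of large_mid in the frame of stand between 0.113 and 0.123 m and y of large_mid in the frame of stand between -0.008 and 0.008 m and x of large_mid in the frame of stand between -0.055 and -0.01 m and angle between large_mid's own z axis and vertical below 0.12 rad and contact force between large and backrest above 4 N), for 0.2 s.
2. the medium tray hangs nested in the large one and presses it against the pad with at least 4 N for 0.2 s (all of step 1 and z of medium_mid in the frame of stand between 0.117 and 0.127 m and y of medium_mid in the frame of stand between -0.008 and 0.008 m and x of medium_mid in the frame of stand between -0.055 and -0.01 m and angle between medium_mid's own z axis and vertical below 0.12 rad and x of medium_mid in the frame of large_mid between -0.0085 and -0.003 m and contact force between medium and large above 4 N), for 0.2 s.
3. the small tray hangs nested in the medium one and presses the whole stack against the pad with at least 4 N for 0.2 s (all of step 2 and z of small_mid in the frame of stand between 0.121 and 0.131 m and y of small_mid in the frame of stand between -0.008 and 0.008 m and x of small_mid in the frame of stand between -0.055 and -0.01 m and angle between small_mid's own z axis and vertical below 0.12 rad and x of small_mid in the frame of medium_mid between -0.0085 and -0.003 m and contact force between small and medium above 4 N), for 0.2 s.
At the end, for the whole second after the job is handed in: All three trays hang still by their slots on the bar (slot top within 5 mm of the bar's top, 8 mm sideways, tilt under 0.12 rad) between tip and pad: large at the back, medium nested in it, small in the medium, each plate 3 to 8.5 mm (5 = touching) in front of the one behind (z of large_mid in the frame of stand between 0.113 and 0.123 m and y of large_mid in the frame of stand between -0.008 and 0.008 m and x of large_mid in the frame of stand between -0.055 and -0.01 m and angle between each of large_mid, medium_mid, small_mid's own z axis and vertical below 0.12 rad and linear speed of each of large, medium, small below 0.02 m/s and z of medium_mid in the frame of stand between 0.117 and 0.127 m and y of medium_mid in the frame of stand between -0.008 and 0.008 m and x of medium_mid in the frame of stand between -0.055 and -0.01 m and z of small_mid in the frame of stand between 0.121 and 0.131 m and y of small_mid in the frame of stand between -0.008 and 0.008 m and x of small_mid in the frame of stand between -0.055 and -0.01 m and x of medium_mid in the frame of large_mid between -0.0085 and -0.003 m and x of small_mid in the frame of medium_mid between -0.0085 and -0.003 m).
It fails at once if a tray is forced against the stand or its sprung pad with more than 15 N (contact force between any of large, medium, small and stand above 15 N or contact force between any of large, medium, small and backrest above 15 N).
It fails at once if the jar, tumbler, battery tray or magnifier is moved more than 15 mm (distance of any of jar, tumbler, battery_box, magnifier from where it was at the start of the episode above 0.015 m).
It also fails if it takes over 72 s, if anything falls off the work surface, if the arm or the gripper's body presses on something with over 40 N, if the wrist force passes 120 N, or if a joint passes its speed limit or range.

### The arm

A 6-joint arm with a two-finger parallel gripper is mounted at the origin on the work surface. World frame = base frame: x ahead of the robot, y to its left, z up, the work surface at z = 0. Lengths are in m, angles in rad, forces in N, time in s.
With the tool pointing down it reaches from about 0.35 to 0.975 m from the base axis. Payload 4.9 kg.
Tool frame: the origin (TCP) lies on the centre line of the jaws, within the pads' length; the fingertips stand 11 mm ahead of it and the grasp point (between the pads) lies 8 mm behind it; z points along the fingers, y is the direction in which the jaws open and shut (so a half turn about z gives the same grasp; the last joint's range is limited). The gripper opens to 85 mm and grips with 20 to 120 N. Pads are 22 mm wide; open, the fingers measure 114 mm over their backs; the gripper's body (76 mm by 85 mm) begins 54 mm behind the grasp point. The pads swing forward as they close: fully open they stand 13 mm farther back than shut.
Start: joints at [1.06, 0.053, 1.613, -0, 1.476, -0.119], TCP at [0.239, 0.578, 0.242] pointing down, gripper open.
Joint ranges: [-3.01, 3.01], [-1.01, 2.22], [0.06, 2.58], [-1.02, 4.17], [0.09, 2.62], [-3.14, 3.14]. Speed limits (rad/s): [2.57, 2.57, 3.14, 3.14, 3.14, 3.14].

### API

Orientations are given as a rotation vector (axis times angle).
In Python, from station import ctrl gives the robot as it stands.
- The arm moves only by the shell command python3 -m crank 'ROWS' [OPENING] [FORCE]. ROWS is JSON, a list of rows, each an object of numbers: "x", "y", "z": the shift along the tool's x, y, z as a fraction of full scale; "roll": the turn about the tool's z as a fraction of full scale. In form: [{"x": .., "y": .., "z": .., "roll": ..}, ...]. A call has 1 to 10 rows; each row shifts and turns the commanded pose from where the row before left it, along the tool's axes as they then stand; what a row does not reach is not made up. Full scale, the value 1, is 0.06 m for a shift and 0.12 rad for a turn. A row lasts 1/8 s, in which the tool goes at most 62.5 mm and 10.7 degrees, less where a joint would pass 70% of its speed; a pose out of reach is approached as far as the arm can. A call with a number of a shift or a turn outside -1 to 1 is refused whole. A call with a gripper value outside its range is refused whole. OPENING is the closure, from 0 (fully open) to 1 (shut), set as the call begins (- or left out, the last holds). The fingers move at their own pace and stop on an object; FORCE is the grip in N (left out, the last holds). Time passes only in rows, so rows that do not move let the fingers close. It gives the time, the measured TCP pose, the force and the opening at its end, in the units of the state.
- ctrl.get_obs(): the state, without advancing time (a new reading comes with each control period).
- ctrl.get_image(name): name is "side" or "top" or "wrist"; returns a dict with "img" (420x560x3 uint8, red, green, blue), "K" (3x3 intrinsics, pixels), "rvec" (rotation vector, rad) and "tvec" (3), from world to camera coordinates, as OpenCV has them. Camera axes: x right, y down, z forward; pixel columns grow to the right and rows downward; lengths in m; the calibration is good to about 2 mm. A picture is of the moment at which its call begins. There is no depth.
- ctrl.finish_job(): hands the job in, once; it reports no verdict.
The state is a dict: "t": time; "q": joint angles; "dq": joint speeds; "effort": joint torques, N m; "tool_pos": TCP position; "tool_rot": TCP orientation; "contact_force": force on the tool from outside, world axes, zero at the start; "wrist_torque": the same for the moment, N m; "opening": finger opening in m.
Only numpy, scipy, OpenCV 4.12 (cv2) and the standard library are available. Lean on these libraries where they do the work, as an engineer would, in place of code of your own. Each camera call takes 0.05 s, during which the arm holds its last target.

## Working session

There is one attempt and no reset: what is moved stays moved. The work goes in short steps, Python scripts to look and compute and a shell command to move; the robot and the scene stay as the last step left them, time stands still between calls to the robot, and variables do not carry over. Pictures are saved under pics/ and viewed, and the job is handed in when it is done.

```bash
ls; mkdir -p pics; cat > h.py <<'E'
from station import ctrl
import cv2, numpy as np
from scipy.spatial.transform import Rotation as R
def snap(n,f):
    d=ctrl.get_image(n); cv2.imwrite('pics/'+f,cv2.cvtColor(d['img'],cv2.COLOR_RGB2BGR)); np.savez('pics/'+f[:-4]+'.npz',**d); return d
def load(f): return dict(np.load('pics/'+f+'.npz'))
def ray(d,u,v):
    Rm=cv2.Rodrigues(np.array(d['rvec'],float))[0]; t=np.array(d['tvec'],float).ravel()
    c=-Rm.T@t; r=Rm.T@np.linalg.inv(d['K'])@np.array([u,v,1.]); return c,r/np.linalg.norm(r)
def onz(d,u,v,z):
    c,r=ray(d,u,v); return c+r*(z-c[2])/r[2]
def proj(d,p):
    return cv2.projectPoints(np.array(p,float).reshape(-1,3),np.array(d['rvec'],float),np.array(d['tvec'],float),np.array(d['K'],float),None)[0].reshape(-1,2)
E
python3 - <<'E'
from h import *
print(ctrl.get_obs())
for n in('side','top','wrist'):
    d=snap(n,n+'0.png'); print(n,ray(d,280,210))
E
```

```text
pics
{'t': 0.0, 'q': array([ 1.06002820e+00,  5.33521187e-02,  1.61426514e+00, -1.37728951e-05,
        1.47599388e+00, -1.18983545e-01]), 'dq': array([ 0.00068447,  0.00048161, -0.00012822,  0.00015865, -0.00104067,
        0.00070508]), 'effort': array([-2.07628385e-03, -3.93658769e+01, -3.70184040e+01, -1.53627734e-04,
        6.81177320e-03, -1.89747840e-05]), 'tool_pos': array([0.23835339, 0.57712989, 0.24108317]), 'tool_rot': array([-6.11363915e-01, -3.08090636e+00,  3.02081623e-03]), 'contact_force': array([-0.44575718,  0.41553608, -0.29798378]), 'wrist_torque': array([ 0.06449705, -0.00466579,  0.04295977]), 'opening': 0.08560730073840027}
side (array([0.43345888, 0.88226845, 0.85038445]), array([ 0.07278894, -0.75242433, -0.65464449]))
top (array([0.38219462, 0.01851965, 1.36909401]), array([ 0.11021451,  0.00660157, -0.9938859 ]))
wrist (array([0.1610156 , 0.60800208, 0.37316284]), array([ 0.30987575, -0.12026116, -0.94314064]))
```

View pics/side0.png

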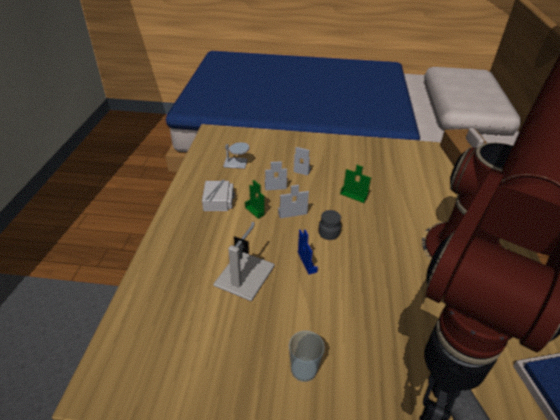

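View pics/top0.png

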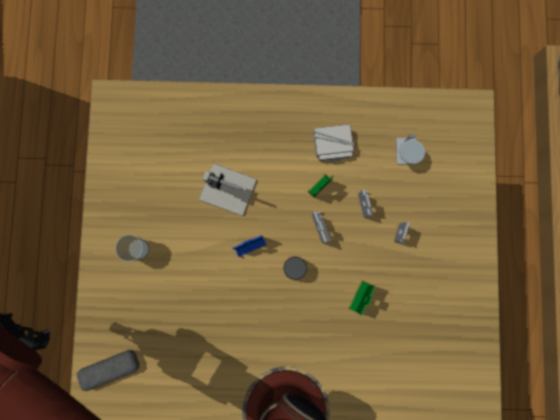

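View pics/wrist0.png

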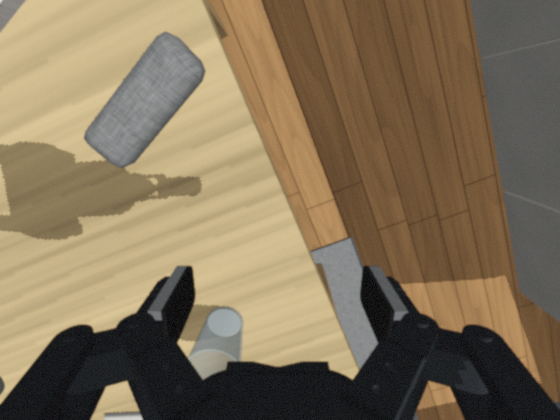

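```bash
python3 - <<'E'
from h import *
a=cv2.imread('pics/top0.png')[120:270,190:440]; cv2.imwrite('pics/topz.png',cv2.resize(a,None,fx=3.2,fy=3.2,interpolation=cv2.INTER_CUBIC))
a=cv2.imread('pics/side0.png')[130:305,200:385]; cv2.imwrite('pics/sidez.png',cv2.resize(a,None,fx=3.4,fy=3.4,interpolation=cv2.INTER_CUBIC))
E
```

```text
(no output)
```

View pics/topz.png

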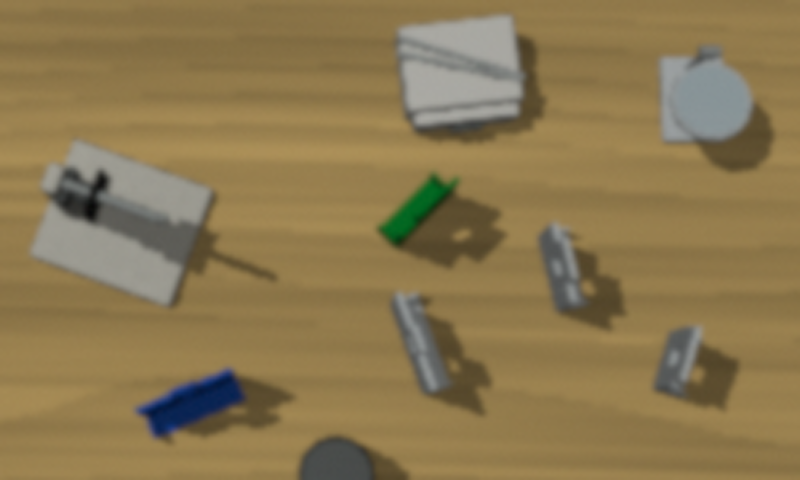

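View pics/sidez.png

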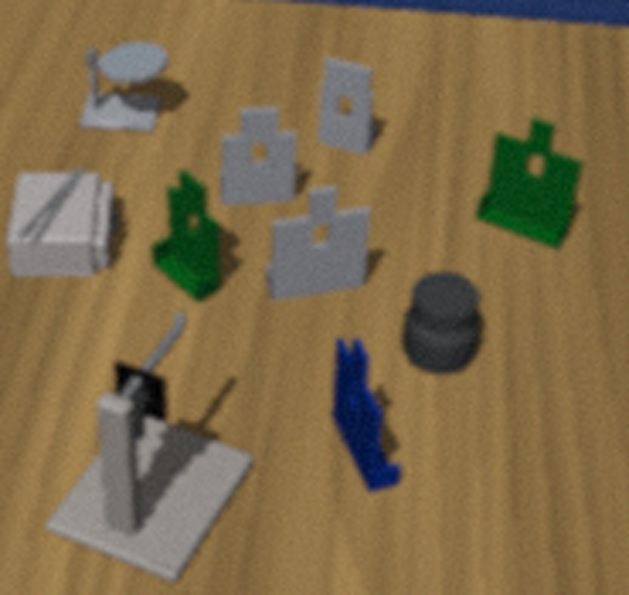

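```bash
python3 - <<'E'
from h import *
d=load('top0'); print(d['K']); 
for n,u,v,z in [('L',322,227,.1),('M',366,205,.1),('S',402,233,.09),('jar',295,268,.065),('bb',333,143,.045),('greenM',320,186,.09),('blue',250,246,.09),('tumb',137,248,.09),('mag',410,150,.07)]: print(n,onz(d,u,v,z).round(3))
# topz zoomed base corners /3.2 + (190,120)
for c in [(78,140),(215,192),(170,305),(32,250)]: print('base',onz(d,190+c[0]/3.2,120+c[1]/3.2,.01).round(3))
o=ctrl.get_obs(); Rm=R.from_rotvec(o['tool_rot']).as_matrix(); print(Rm.round(3)); 
w=load('wrist0'); Rc=cv2.Rodrigues(w['rvec'])[0]; c=-Rc.T@w['tvec'].ravel(); print('cam in tool',Rm.T@(c-o['tool_pos'])); print((Rm.T@Rc.T).round(3)); print(w['K'])
E
```

```text
[[496.73483919   0.         286.34458463]
 [  0.         496.73483919 209.4585326 ]
 [  0.           0.           1.        ]]
L [ 0.482 -0.082  0.1  ]
M [ 0.541 -0.194  0.1  ]
S [ 0.472 -0.289  0.09 ]
jar [ 0.376 -0.016  0.065]
bb [ 0.716 -0.113  0.045]
greenM [ 0.59  -0.076  0.09 ]
blue [0.429 0.102 0.09 ]
tumb [0.417 0.391 0.09 ]
mag [ 0.696 -0.316  0.07 ]
base [0.658 0.213 0.01 ]
base [0.615 0.093 0.01 ]
base [0.516 0.128 0.01 ]
base [0.56  0.249 0.01 ]
[[-0.924  0.382 -0.001]
 [ 0.382  0.924 -0.001]
 [ 0.    -0.002 -1.   ]]
cam in tool [ 0.08331823 -0.00132444 -0.1318026 ]
[[ 0.001 -0.946 -0.325]
 [ 1.     0.001 -0.001]
 [ 0.001 -0.325  0.946]]
[[292.66499548   0.         277.29583364]
 [  0.         292.66499548 207.70743017]
 [  0.           0.           1.        ]]
```

```bash
cat > plan.py <<'E'
from h import *
# move to target xyz,yaw: N roll rows; shift split evenly in world; print rows
def plan(tx,ty,tz,yaw,n,pose=None):
    o=ctrl.get_obs(); 
    if pose is None:
        p=o['tool_pos']; Rm=R.from_rotvec(o['tool_rot']).as_matrix(); y0=np.arctan2(Rm[1,0],Rm[0,0])
    else: p=np.array(pose[:3]); y0=pose[3]
    dy=(yaw-y0+np.pi)%(2*np.pi)-np.pi
    D=np.array([tx,ty,tz])-p
    print('from',p.round(4),round(y0,4),'D',D.round(4),'dyaw',round(dy,4))
    out=[]
    for i in range(n):
        a=y0+dy*i/n; d=D/n
        X=np.array([np.cos(a),np.sin(a)]);Y=np.array([np.sin(a),-np.cos(a)])
        out.append(dict(x=round(d[:2]@X/.06,3),y=round(d[:2]@Y/.06,3),z=round(-d[2]/.06,3),roll=round(-dy/n/.12,3)))
    import json;print(json.dumps(out))
def cur():
    o=ctrl.get_obs();Rm=R.from_rotvec(o['tool_rot']).as_matrix();return o['t'],o['tool_pos'].round(4),round(np.arctan2(Rm[1,0],Rm[0,0]),4),o['contact_force'].round(2),round(o['opening'],4),Rm[:,2].round(4)
if __name__=='__main__':
    import sys;a=[float(v) for v in sys.argv[1:]];plan(*a[:4],int(a[4]),a[5:] or None)
E
python3 plan.py .50 -.13 .24 1.9 15
```

```text
from [0.2384 0.5772 0.2413] 2.7498 D [ 0.2616 -0.7072 -0.0013] dyaw -0.8498
[{"x": -0.569, "y": -0.615, "z": 0.001, "roll": 0.472}, {"x": -0.603, "y": -0.582, "z": 0.001, "roll": 0.472}, {"x": -0.635, "y": -0.547, "z": 0.001, "roll": 0.472}, {"x": -0.665, "y": -0.51, "z": 0.001, "roll": 0.472}, {"x": -0.692, "y": -0.472, "z": 0.001, "roll": 0.472}, {"x": -0.718, "y": -0.432, "z": 0.001, "roll": 0.472}, {"x": -0.741, "y": -0.39, "z": 0.001, "roll": 0.472}, {"x": -0.762, "y": -0.348, "z": 0.001, "roll": 0.472}, {"x": -0.781, "y": -0.304, "z": 0.001, "roll": 0.472}, {"x": -0.797, "y": -0.259, "z": 0.001, "roll": 0.472}, {"x": -0.81, "y": -0.214, "z": 0.001, "roll": 0.472}, {"x": -0.821, "y": -0.168, "z": 0.001, "roll": 0.472}, {"x": -0.829, "y": -0.121, "z": 0.001, "roll": 0.472}, {"x": -0.835, "y": -0.074, "z": 0.001, "roll": 0.472}, {"x": -0.837, "y": -0.026, "z": 0.001, "roll": 0.472}]
```

```bash
python3 -m crank '[{"x":-0.57,"y":-0.61,"roll":0.47},{"x":-0.6,"y":-0.58,"roll":0.47},{"x":-0.63,"y":-0.55,"roll":0.47},{"x":-0.66,"y":-0.51,"roll":0.47},{"x":-0.69,"y":-0.47,"roll":0.47},{"x":-0.72,"y":-0.43,"roll":0.47},{"x":-0.74,"y":-0.39,"roll":0.47},{"x":-0.76,"y":-0.35,"roll":0.47}]' 0
python3 -m crank '[{"x":-0.78,"y":-0.3,"roll":0.47},{"x":-0.8,"y":-0.26,"roll":0.47},{"x":-0.81,"y":-0.21,"roll":0.47},{"x":-0.82,"y":-0.17,"roll":0.47},{"x":-0.83,"y":-0.12,"roll":0.47},{"x":-0.83,"y":-0.07,"roll":0.47},{"x":-0.84,"y":-0.03,"roll":0.47},{"x":0}]'
python3 - <<'E'
from plan import *
snap('wrist','w1.png');snap('top','top1.png');print(cur())
a=cv2.imread('pics/w1.png');cv2.imwrite('pics/w1z.png',cv2.resize(a,(800,600),interpolation=cv2.INTER_CUBIC))
E
```

```text
(0.25, array([0.2385, 0.5774, 0.2417]), np.float64(2.7498), array([ 0.2 ,  1.07, -0.07]), 0.0853, array([-5.e-04, -9.e-04, -1.e+00]))validation failed for argument at $[0]...
validation failed for argument at $[0]...
```

View pics/w1z.png

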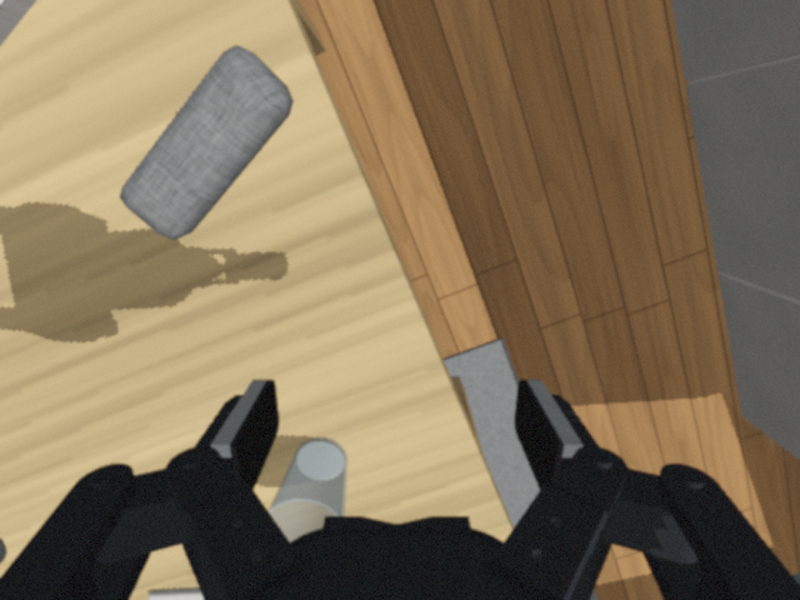

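```bash
python3 -m crank '[{"x":-0.57,"y":-0.61,"z":0,"roll":0.47},{"x":-0.6,"y":-0.58,"z":0,"roll":0.47},{"x":-0.63,"y":-0.55,"z":0,"roll":0.47},{"x":-0.66,"y":-0.51,"z":0,"roll":0.47},{"x":-0.69,"y":-0.47,"z":0,"roll":0.47},{"x":-0.72,"y":-0.43,"z":0,"roll":0.47},{"x":-0.74,"y":-0.39,"z":0,"roll":0.47},{"x":-0.76,"y":-0.35,"z":0,"roll":0.47}]' 0
python3 -m crank '[{"x":-0.78,"y":-0.3,"z":0,"roll":0.47},{"x":-0.8,"y":-0.26,"z":0,"roll":0.47},{"x":-0.81,"y":-0.21,"z":0,"roll":0.47},{"x":-0.82,"y":-0.17,"z":0,"roll":0.47},{"x":-0.83,"y":-0.12,"z":0,"roll":0.47},{"x":-0.83,"y":-0.07,"z":0,"roll":0.47},{"x":-0.84,"y":-0.03,"z":0,"roll":0.47},{"x":0,"y":0,"z":0,"roll":0}]'
python3 - <<'E'
from plan import *
snap('wrist','w2.png');snap('top','top2.png');print(cur())
a=cv2.imread('pics/w2.png');cv2.imwrite('pics/w2z.png',cv2.resize(a,(800,600),interpolation=cv2.INTER_CUBIC))
E
```

```text
t: 1.25
tool_pos: [0.3782, 0.1999, 0.2424]
tool_rot: [1.287, 2.865, 0.001]
contact_force: [0.3, -0.4, 0.2]
opening: 0.0855
t: 2.25
tool_pos: [0.5016, -0.1307, 0.242]
tool_rot: [-1.828, -2.555, 0.001]
contact_force: [-0.6, 0.6, -0.1]
opening: 0.0854
(2.35, array([ 0.5011, -0.1282,  0.242 ]), np.float64(1.9031), array([-0.91,  0.06,  0.41]), 0.085, array([-8.e-04,  7.e-04, -1.e+00]))
```

View pics/w2z.png

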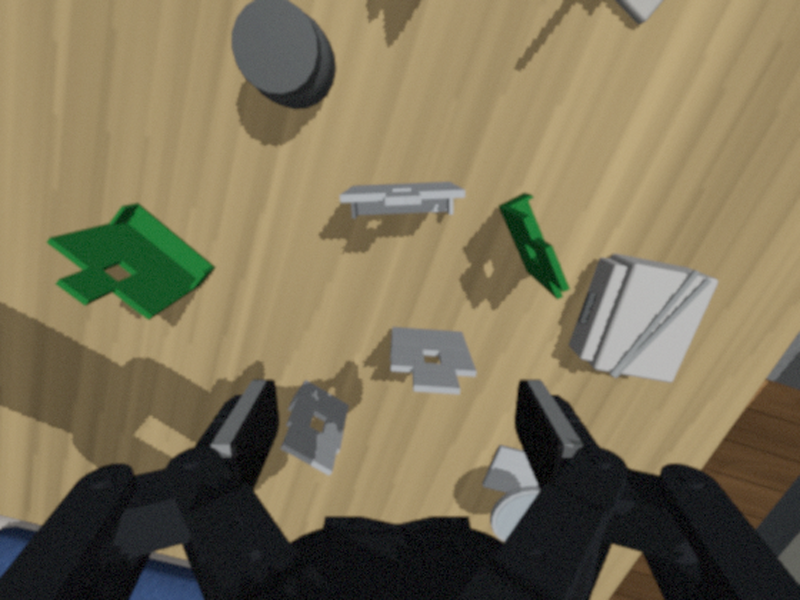

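```bash
python3 - <<'E'
from h import *
a=cv2.imread('pics/w2.png')
b=a[115:165,225:340];cv2.imwrite('pics/zL.png',cv2.resize(b,None,fx=6.5,fy=6.5,interpolation=cv2.INTER_CUBIC))
b=a[220:340,190:340];cv2.imwrite('pics/zMS.png',cv2.resize(b,None,fx=5,fy=5,interpolation=cv2.INTER_CUBIC))
E
```

```text
(no output)
```

View pics/zL.png

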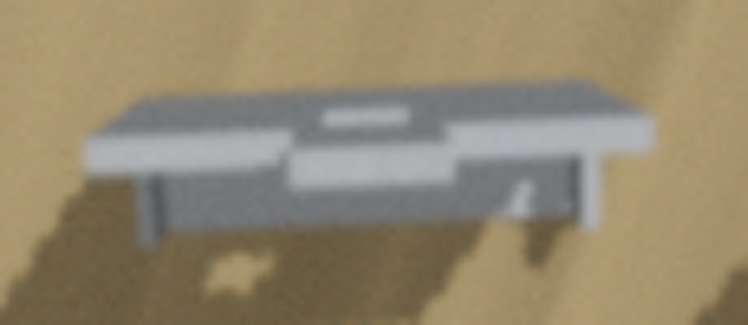

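View pics/zMS.png

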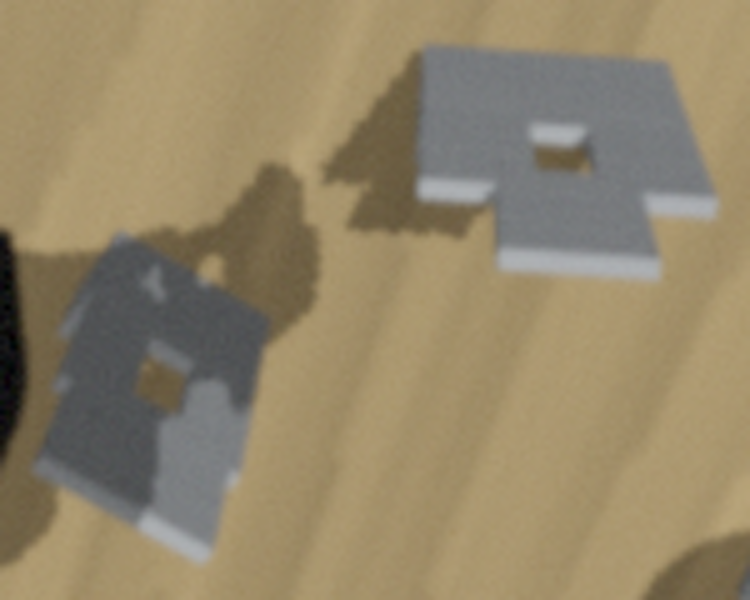

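```bash
python3 - <<'E'
from h import *
d=load('w2')
def P(z,off,s,pts): 
    return [onz(d,off[0]+(u+.5)/s-.5,off[1]+(v+.5)/s-.5,z) for u,v in pts]
def rep(n,Q):
    Q=np.array(Q); c=Q.mean(0); dv=Q[0]-Q[1]+Q[2]-Q[3]  # left->right
    w=np.linalg.norm(dv)/2; t=np.linalg.norm((Q[0]+Q[1]-Q[2]-Q[3])/2)
    e=-dv/np.linalg.norm(dv) # left to right in image
    print(n,c.round(4),'w',w.round(4),'t',t.round(4),'yaw of x:',np.arctan2(e[0],-e[1]).round(4) , e.round(3))
rep('L tab',P(.114,(225,115),6.5,[(288,150),(457,142),(290,187),(455,180)]))
rep('L sh',P(.086,(225,115),6.5,[(88,137),(653,115),(88,175),(655,152)]))
rep('M tab',P(.106,(190,220),5,[(497,248),(660,258),(500,270),(660,278)]))
rep('M sh',P(.078,(190,220),5,[(418,180),(715,197),(418,198),(716,216)]))
rep('S tab',P(.098,(190,220),5,[(38,462),(212,545),(42,475),(206,562)]))
E
```

```text
L tab [ 0.4869 -0.0772  0.114 ] w 0.0224 t 0.0049 yaw of x: 1.9446 [ 0.931  0.365 -0.   ]
L sh [ 0.487  -0.0772  0.086 ] w 0.0837 t 0.0054 yaw of x: 1.9394 [ 0.933  0.36  -0.   ]
M tab [ 0.5553 -0.1983  0.106 ] w 0.034 t 0.0051 yaw of x: 1.8379 [ 0.965  0.264 -0.   ]
M sh [ 0.5551 -0.1984  0.078 ] w 0.068 t 0.0047 yaw of x: 1.8353 [ 0.965  0.261 -0.   ]
S tab [ 0.4819 -0.2978  0.098 ] w 0.0443 t 0.0043 yaw of x: 1.3308 [ 0.971 -0.238 -0.   ]
```

```bash
python3 plan.py .487 -.0772 .102 1.942 4
```

```text
from [ 0.5011 -0.1282  0.242 ] 1.9031 D [-0.0141  0.051  -0.14  ] dyaw 0.0389
[{"x": 0.22, "y": 0.014, "z": 0.583, "roll": -0.081}, {"x": 0.22, "y": 0.016, "z": 0.583, "roll": -0.081}, {"x": 0.22, "y": 0.018, "z": 0.583, "roll": -0.081}, {"x": 0.219, "y": 0.02, "z": 0.583, "roll": -0.081}]
```

```bash
python3 -m crank '[{"x":0.44,"y":0.03,"z":0.3,"roll":-0.16},{"x":0.44,"y":0.035,"z":0.3,"roll":-0.16},{"x":0,"y":0,"z":0.55,"roll":0},{"x":0,"y":0,"z":0.6,"roll":0},{"x":0,"y":0,"z":0.35,"roll":0},{"x":0,"y":0,"z":0.23,"roll":0},{"x":0,"y":0,"z":0,"roll":0}]' 0.45 60
python3 - <<'E'
from plan import *
snap('wrist','w3.png');print(cur())
a=cv2.imread('pics/w3.png');cv2.imwrite('pics/w3z.png',cv2.resize(a,(800,600),interpolation=cv2.INTER_CUBIC))
E
```

```text
t: 3.22
tool_pos: [0.4865, -0.0762, 0.1018]
tool_rot: [-1.771, -2.593, 0.001]
contact_force: [0.4, 1.0, 0.3]
opening: 0.0471
(3.275, array([ 0.4873, -0.0766,  0.1029]), np.float64(1.943), array([ 0.33, -0.19,  0.16]), 0.047, array([ 3.e-04, -0.e+00, -1.e+00]))
```

View pics/w3z.png

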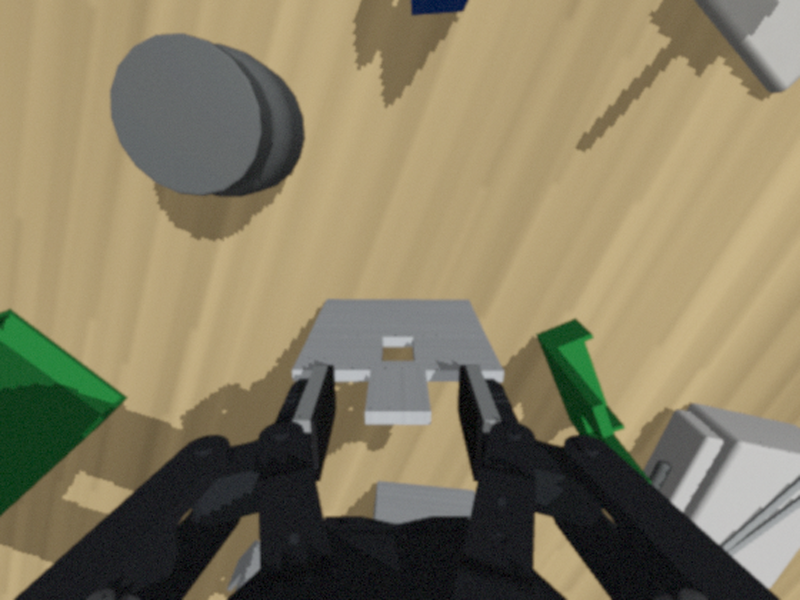

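```bash
python3 -m crank '[{"x":0,"y":0,"z":0,"roll":0},{"x":0,"y":0,"z":0,"roll":0},{"x":0,"y":0,"z":0,"roll":0},{"x":0,"y":0,"z":-0.1,"roll":0},{"x":0,"y":0,"z":-0.4,"roll":0},{"x":0,"y":0,"z":-0.7,"roll":0},{"x":0,"y":0,"z":-0.7,"roll":0},{"x":0,"y":0,"z":-0.5,"roll":0}]' 1 60
python3 plan.py .545 .055 .245 1.22 7
```

```text
t: 4.28
tool_pos: [0.4875, -0.0771, 0.2486]
tool_rot: [1.772, 2.592, 0.001]
contact_force: [0.4, 0.6, -1.9]
opening: 0.0203
from [ 0.4875 -0.0771  0.2486] 1.9421 D [ 0.0575  0.1321 -0.0036] dyaw -0.7221
[{"x": 0.243, "y": 0.242, "z": 0.009, "roll": 0.86}, {"x": 0.267, "y": 0.215, "z": 0.009, "roll": 0.86}, {"x": 0.288, "y": 0.187, "z": 0.009, "roll": 0.86}, {"x": 0.306, "y": 0.156, "z": 0.009, "roll": 0.86}, {"x": 0.32, "y": 0.124, "z": 0.009, "roll": 0.86}, {"x": 0.331, "y": 0.09, "z": 0.009, "roll": 0.86}, {"x": 0.338, "y": 0.056, "z": 0.009, "roll": 0.86}]
```

```bash
python3 -m crank '[{"x":0.24,"y":0.24,"z":0,"roll":0.86},{"x":0.27,"y":0.22,"z":0,"roll":0.86},{"x":0.29,"y":0.19,"z":0,"roll":0.86},{"x":0.31,"y":0.16,"z":0,"roll":0.86},{"x":0.32,"y":0.12,"z":0,"roll":0.86},{"x":0.33,"y":0.09,"z":0,"roll":0.86},{"x":0.34,"y":0.06,"z":0,"roll":0.86},{"x":0,"y":0,"z":0,"roll":0}]'
python3 - <<'E'
from plan import *
snap('wrist','w4.png');snap('side','s4.png');snap('top','t4.png');print(cur())
a=cv2.imread('pics/w4.png');cv2.imwrite('pics/w4z.png',cv2.resize(a,(800,600),interpolation=cv2.INTER_CUBIC))
a=cv2.imread('pics/s4.png')[150:310,170:390];cv2.imwrite('pics/s4z.png',cv2.resize(a,None,fx=3.5,fy=3.5,interpolation=cv2.INTER_CUBIC))
E
```

```text
t: 5.28
tool_pos: [0.5453, 0.0564, 0.2461]
tool_rot: [-2.573, -1.802, 0.001]
contact_force: [-0.1, -0.1, -1.5]
opening: 0.0202
(5.425, array([0.545 , 0.0551, 0.2462]), np.float64(1.2205), array([ 0.12, -1.05, -0.86]), 0.0203, array([-6.e-04, -3.e-04, -1.e+00]))
```

View pics/w4z.png

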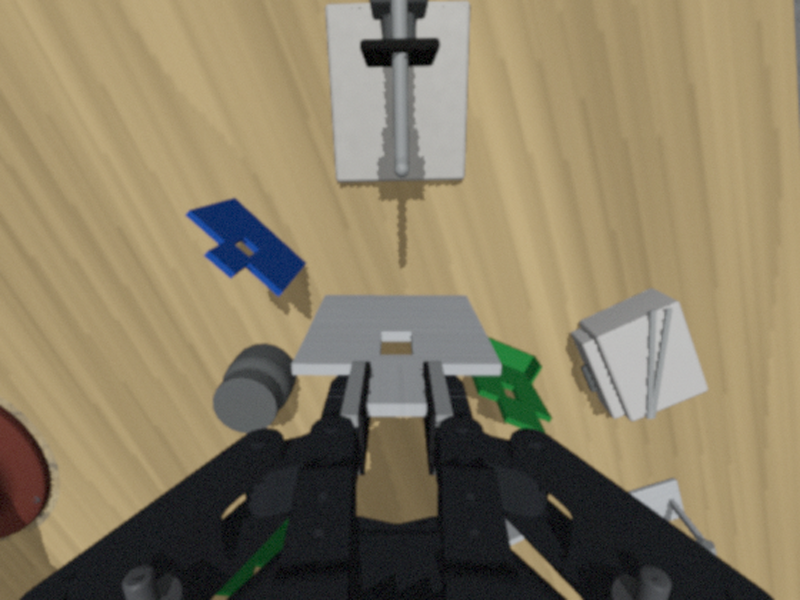

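View pics/s4z.png

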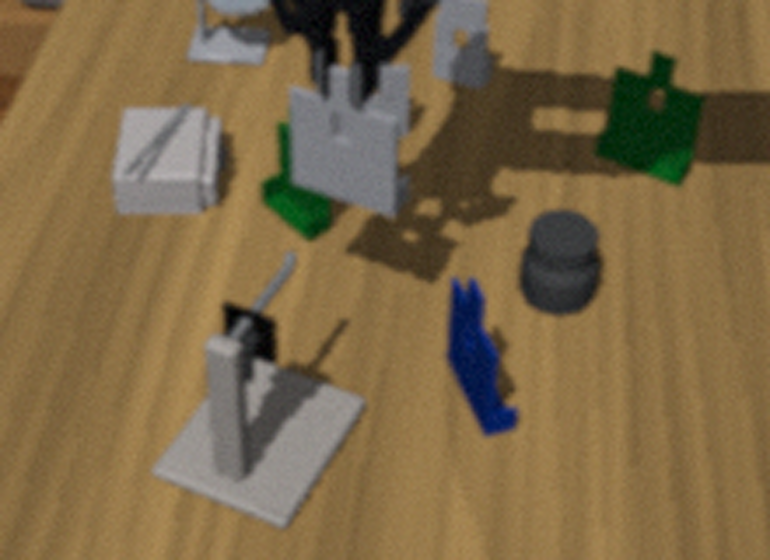

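```bash
python3 - <<'E'
from h import *
a=cv2.imread('pics/w4.png')
b=a[0:135,215:345];cv2.imwrite('pics/zH.png',cv2.resize(b,None,fx=4.4,fy=4.4,interpolation=cv2.INTER_CUBIC))
g=cv2.cvtColor(a,cv2.COLOR_BGR2GRAY)
for r in (50,60,70,80,90,100,105,110,114,116): print(r,g[r,266:296].tolist())
E
```

```text
50 [179, 169, 143, 124, 122, 123, 120, 122, 118, 116, 130, 144, 150, 156, 158, 150, 144, 134, 122, 113, 116, 121, 125, 145, 171, 179, 180, 181, 181, 181]
60 [182, 180, 167, 134, 121, 119, 120, 119, 115, 116, 127, 143, 152, 157, 158, 150, 146, 136, 124, 116, 120, 118, 120, 127, 151, 173, 179, 181, 182, 181]
70 [182, 180, 178, 162, 134, 120, 122, 121, 112, 110, 123, 140, 150, 156, 158, 153, 148, 138, 126, 116, 119, 118, 118, 124, 149, 174, 181, 181, 179, 180]
80 [181, 180, 179, 174, 154, 132, 118, 118, 112, 109, 119, 139, 147, 153, 153, 152, 147, 137, 126, 115, 114, 118, 123, 148, 174, 178, 179, 180, 179, 181]
90 [180, 166, 137, 123, 121, 120, 120, 116, 113, 108, 118, 135, 145, 154, 153, 152, 147, 140, 127, 111, 112, 118, 122, 127, 137, 148, 168, 178, 179, 179]
100 [174, 163, 143, 122, 117, 118, 118, 118, 115, 116, 117, 132, 145, 152, 155, 154, 147, 140, 128, 114, 113, 117, 119, 119, 120, 124, 145, 172, 178, 177]
105 [177, 167, 139, 120, 116, 118, 119, 121, 118, 120, 122, 132, 144, 150, 155, 155, 148, 140, 128, 116, 110, 117, 121, 120, 122, 120, 127, 153, 172, 178]
110 [142, 129, 121, 120, 119, 121, 118, 118, 120, 114, 115, 128, 138, 146, 149, 145, 142, 138, 126, 114, 109, 119, 121, 119, 121, 120, 122, 130, 138, 133]
114 [119, 117, 120, 117, 117, 120, 119, 118, 119, 115, 111, 122, 136, 148, 152, 151, 148, 141, 126, 112, 107, 116, 119, 122, 119, 117, 118, 119, 117, 120]
116 [119, 117, 117, 117, 119, 122, 119, 120, 117, 114, 113, 129, 145, 156, 164, 163, 158, 151, 137, 122, 114, 117, 119, 119, 117, 117, 118, 118, 118, 123]
```

View pics/zH.png

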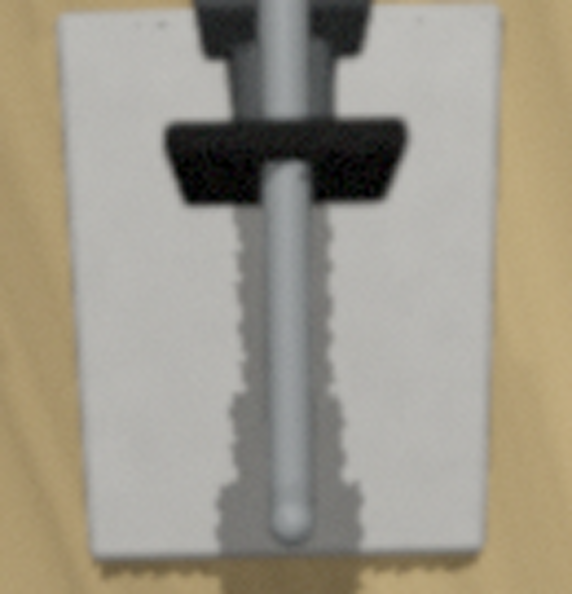

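```bash
python3 - <<'E'
from plan import *
d=load('w4')
q=lambda z,u,v:onz(d,215+(u+.5)/4.4-.5,(v+.5)/4.4-.5,z)
tip=q(.143,291,520); b0=q(.135,284,3); b1=q(.135,288,180)
B=[q(.01,*c) for c in [(93,553),(480,550),(498,8),(60,12)]]
print('tip',tip.round(4),'b',b0.round(4),b1.round(4))
for n,v in [('bar',b0-tip),('bar2',b1-tip),('left',B[3]-B[0]),('right',B[2]-B[1])]: print(n,np.linalg.norm(v).round(4),np.arctan2(v[1],v[0]).round(4))
v=B[1]-B[0];print('w',np.linalg.norm(v),np.arctan2(v[0],-v[1]))
c=np.mean(B,0);print('c',c)
for yaw in (1.215,):
    X=np.array([np.cos(yaw),np.sin(yaw)]);Y=np.array([-X[1],X[0]])
    print('origin from tip',tip[:2]+.086*X,'from base',c[:2]+.035*X)
pf=q(.142,287,122);print('pad rear top? x rel tip',(pf[:2]-tip[:2])@X-.086,(q(.142,287,160)[:2]-tip[:2])@X-.086)
# tray in tool frame: shoulders of held tray z: underside = tool z -.102
p=np.array([.545,.0551]);x=np.array([np.cos(1.2205),np.sin(1.2205)]);y=np.array([x[1],-x[0]])
zs=.2462-.102+.086
for u,v in [(294/1.4286,366/1.4286),(500/1.4286,366/1.4286)]:
    s=onz(d,u,v,zs)[:2]-p; print('shoulder tool xy',s@x,s@y)
for t in (tip,b0,b1): print('rel tool y',(t[:2]-p)@y, 'x',(t[:2]-p)@x)
d=load('top0'); print(proj(d,[tip]),proj(load('s4'),[tip]))
E
```

```text
tip [0.5737 0.1255 0.143 ] b [0.5993 0.2002 0.135 ] [0.5915 0.1764 0.135 ]
bar 0.0795 1.2402
bar2 0.0546 1.2348
left 0.127 1.2401
right 0.127 1.2404
w 0.10660139638107222 1.2307092746780772
c [0.58999263 0.1733932  0.01      ]
origin from tip [0.60363417 0.20607696] from base [0.60218443 0.20620113]
pad rear top? x rel tip -0.025178342226331252 -0.030522946065626166
shoulder tool xy 0.0037568108390834856 -0.04010042373759455
shoulder tool xy 0.004030402227287568 0.04162515760410216
rel tool y 0.002788687386266475 x 0.07593143334225055
rel tool y 0.0012298581845825948 x 0.15497492424307815
rel tool y 0.002015930562544565 x 0.12988748625179353
[[240.95666141 186.92497944]] [[252.51045687 222.61213302]]
```

```bash
python3 plan.py .5619 .0936 .175 1.24 4
```

```text
from [0.545  0.0551 0.2462] 1.2205 D [ 0.0169  0.0385 -0.0712] dyaw 0.0195
[{"x": 0.175, "y": 0.011, "z": 0.297, "roll": -0.041}, {"x": 0.175, "y": 0.012, "z": 0.297, "roll": -0.041}, {"x": 0.175, "y": 0.013, "z": 0.297, "roll": -0.041}, {"x": 0.175, "y": 0.014, "z": 0.297, "roll": -0.041}]
```

```bash
python3 -m crank '[{"x":0.175,"y":0.012,"z":0.3,"roll":-0.04},{"x":0.175,"y":0.012,"z":0.3,"roll":-0.04},{"x":0.175,"y":0.012,"z":0.3,"roll":-0.04},{"x":0.175,"y":0.014,"z":0.29,"roll":-0.04},{"x":0,"y":0,"z":0,"roll":0},{"x":0,"y":0,"z":0,"roll":0}]'
python3 - <<'E'
from plan import *
snap('wrist','w5.png');snap('side','s5.png');print(cur())
a=cv2.imread('pics/w5.png')[60:330,150:410];cv2.imwrite('pics/w5z.png',cv2.resize(a,None,fx=2.2,fy=2.2,interpolation=cv2.INTER_CUBIC))
a=cv2.imread('pics/s5.png')[150:310,170:390];cv2.imwrite('pics/s5z.png',cv2.resize(a,None,fx=3.5,fy=3.5,interpolation=cv2.INTER_CUBIC))
E
```

```text
t: 6.18
tool_pos: [0.5626, 0.0941, 0.1754]
tool_rot: [2.557, 1.824, 0.0]
contact_force: [0.3, 0.7, -0.9]
opening: 0.0199
(6.275, array([0.5629, 0.0939, 0.1762]), np.float64(1.2388), array([-0.93,  0.42, -0.39]), 0.0198, array([ 1.9e-03, -1.0e-04, -1.0e+00]))
```

View pics/w5z.png

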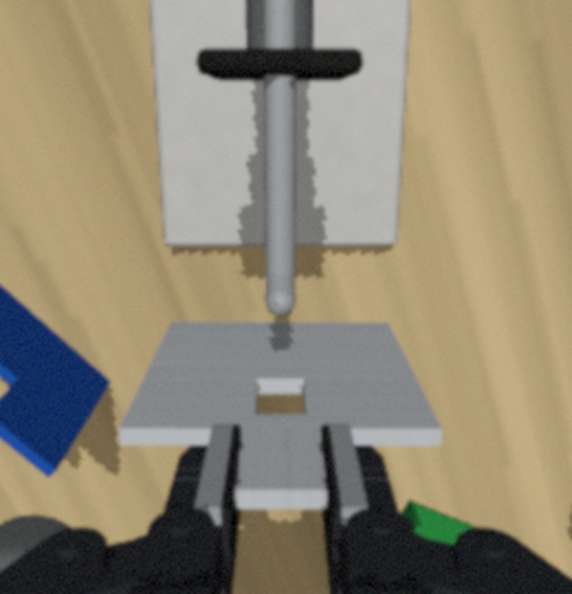

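View pics/s5z.png

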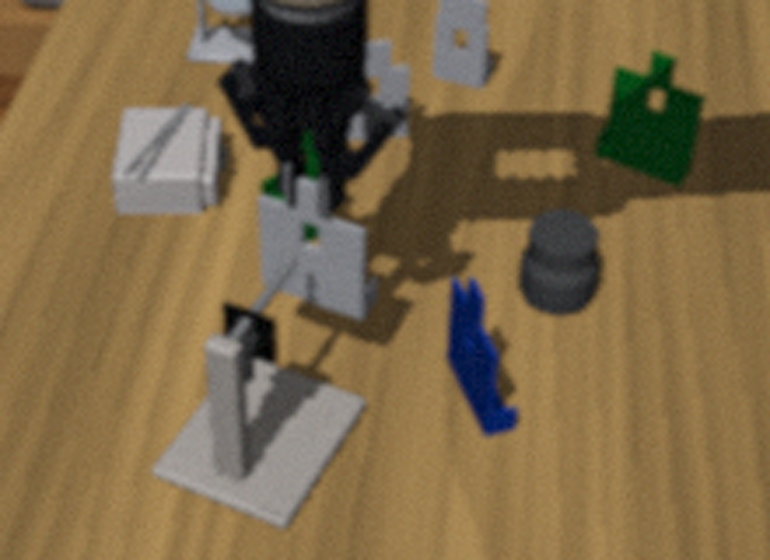

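```bash
python3 - <<'E'
from plan import *
w4=load('w4');w5=load('w5');s=load('s5')
a=ray(w4,215+291.5/4.4-.5,520.5/4.4-.5);b=ray(w5,150+281.5/2.2-.5,60+302.5/2.2-.5)
A=np.c_[a[1],-b[1]];k=np.linalg.lstsq(A,b[0]-a[0],rcond=None)[0];print(a[0]+k[0]*a[1],b[0]+k[1]*b[1])
print(onz(w5,150+281.5/2.2-.5,60+302.5/2.2-.5,.143))
# slot top edge in side view: triangulate w5 & s5 : wrist slot top edge back (front?) ; project predicted slot corners
X=np.array([np.cos(1.24),np.sin(1.24),0]);Y=np.array([X[1],-X[0],0])
p=np.array([.5625,.0938,.1755])+.0025*X
for z in (.078,.054):
  for y in(-.007,.007):
    P=p+Y*y+[0,0,z-.102]; print(z,y,(proj(s,[P])[0]-[170,150])*3.5,(proj(w5,[P])[0]-[150,60])*2.2)
E
```

```text
[0.57368267 0.12554958 0.14542031] [0.5740638  0.12540461 0.14542462]
[0.57382531 0.1247055  0.143     ]
0.078 -0.007 [318.29659394 222.01963821] [251.9113764  418.55691648]
0.078 0.007 [300.87797145 216.18031714] [303.84058514 418.56636571]
0.054 -0.007 [318.60761803 246.97710266] [255.16442071 382.05451706]
0.054 0.007 [301.44161064 241.11990437] [301.09109182 382.06303233]
```

```bash
python3 -m crank '[{"x":0.15,"y":0,"z":0,"roll":0},{"x":0.15,"y":0,"z":0,"roll":0},{"x":0.15,"y":0,"z":0,"roll":0},{"x":0.15,"y":0,"z":0,"roll":0},{"x":0.15,"y":0,"z":0,"roll":0},{"x":0.15,"y":0,"z":0,"roll":0},{"x":0,"y":0,"z":0,"roll":0}]'
python3 - <<'E'
from plan import *
snap('wrist','w6.png');print(cur())
a=cv2.imread('pics/w6.png')[60:330,150:410];cv2.imwrite('pics/w6z.png',cv2.resize(a,None,fx=2.2,fy=2.2,interpolation=cv2.INTER_CUBIC))
E
```

```text
t: 7.15
tool_pos: [0.58, 0.1457, 0.1751]
tool_rot: [2.557, 1.825, -0.0]
contact_force: [-0.2, 0.1, -1.4]
opening: 0.02
(7.2, array([0.5799, 0.1454, 0.175 ]), np.float64(1.2395), array([-0.05, -0.33, -1.2 ]), 0.0201, array([-2.e-04, -2.e-04, -1.e+00]))
```

View pics/w6z.png

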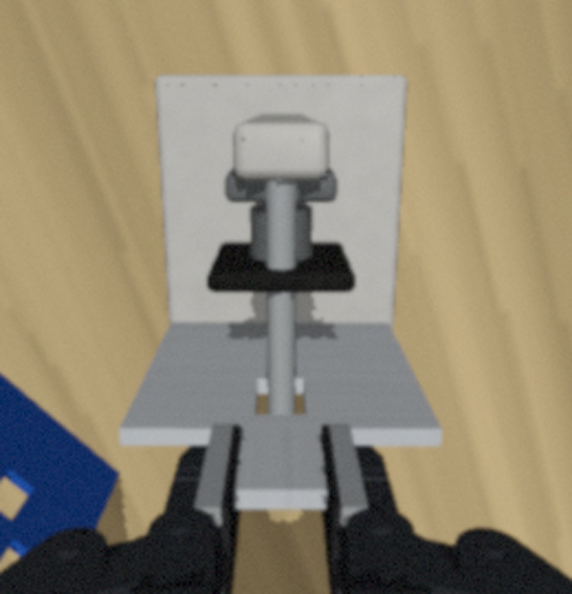

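```bash
python3 -m crank '[{"x":0.05,"y":0,"z":0.06,"roll":0},{"x":0.05,"y":0,"z":0.06,"roll":0},{"x":0.05,"y":0,"z":0.05,"roll":0},{"x":0.05,"y":0,"z":0,"roll":0},{"x":0.05,"y":0,"z":0,"roll":0},{"x":0,"y":0,"z":0,"roll":0}]'
python3 -m crank '[{"x":0.03,"y":0,"z":0,"roll":0},{"x":0.03,"y":0,"z":0,"roll":0},{"x":0,"y":0,"z":0,"roll":0}]'
python3 -m crank '[{"x":0.03,"y":0,"z":0,"roll":0},{"x":0,"y":0,"z":0,"roll":0}]'
```

```text
t: 7.95
tool_pos: [0.5849, 0.1596, 0.1649]
tool_rot: [-2.557, -1.824, -0.001]
contact_force: [0.8, -0.2, -0.2]
opening: 0.0206
t: 8.32
tool_pos: [0.586, 0.1629, 0.1649]
tool_rot: [-2.558, -1.824, -0.0]
contact_force: [0.7, -0.0, -0.7]
opening: 0.0198
t: 8.57
tool_pos: [0.5866, 0.1645, 0.1649]
tool_rot: [-2.558, -1.824, -0.0]
contact_force: [0.3, -0.1, -1.6]
opening: 0.02
```

```bash
python3 - <<'E'
from plan import *
snap('wrist','w7.png');print(cur())
a=cv2.imread('pics/w7.png')[60:330,150:410];cv2.imwrite('pics/w7z.png',cv2.resize(a,None,fx=2.2,fy=2.2,interpolation=cv2.INTER_CUBIC))
E
```

```text
(8.625, array([0.5866, 0.1645, 0.1649]), np.float64(1.2391), array([-0.43, -0.85,  0.32]), 0.0201, array([ 1.e-04,  2.e-04, -1.e+00]))
```

View pics/w7z.png

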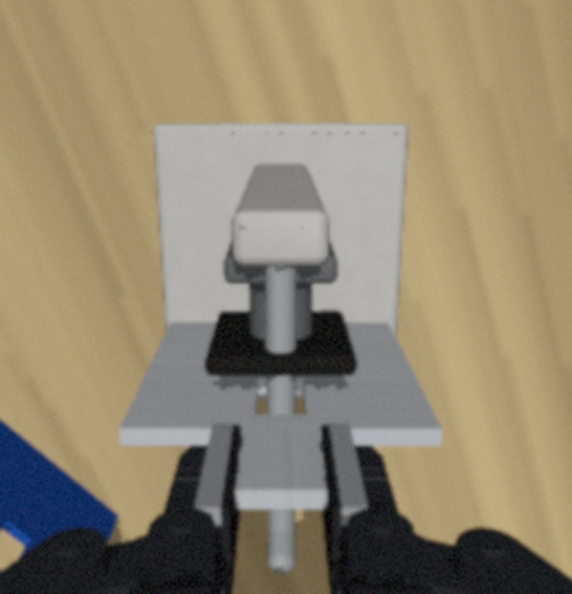

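```bash
python3 -m crank '[{"x":0.03,"y":0,"z":0,"roll":0},{"x":0.03,"y":0,"z":0,"roll":0},{"x":0.02,"y":0,"z":0,"roll":0},{"x":0,"y":0,"z":0,"roll":0}]'
python3 -m crank '[{"x":0.02,"y":0,"z":0,"roll":0},{"x":0,"y":0,"z":0,"roll":0}]'
python3 -m crank '[{"x":0.02,"y":0,"z":0,"roll":0},{"x":0,"y":0,"z":0,"roll":0}]'
```

```text
t: 9.12
tool_pos: [0.5882, 0.1691, 0.1649]
tool_rot: [-2.558, -1.824, -0.0]
contact_force: [-0.5, -0.5, -0.5]
opening: 0.02
t: 9.38
tool_pos: [0.5885, 0.1701, 0.1649]
tool_rot: [-2.558, -1.824, -0.0]
contact_force: [-0.0, 0.4, -0.3]
opening: 0.0202
t: 9.62
tool_pos: [0.5889, 0.1713, 0.1649]
tool_rot: [-2.558, -1.824, -0.0]
contact_force: [-0.4, 0.4, -0.3]
opening: 0.0198
```

```bash
python3 -m crank '[{"x":0.02,"y":0,"z":0,"roll":0},{"x":0,"y":0,"z":0,"roll":0}]'
python3 -m crank '[{"x":0.02,"y":0,"z":0,"roll":0},{"x":0,"y":0,"z":0,"roll":0}]'
```

```text
t: 9.88
tool_pos: [0.5893, 0.1724, 0.1649]
tool_rot: [-2.558, -1.824, -0.0]
contact_force: [-0.6, -0.6, -1.4]
opening: 0.02
t: 10.12
tool_pos: [0.5897, 0.1736, 0.1649]
tool_rot: [-2.558, -1.824, -0.0]
contact_force: [0.1, -0.9, -0.4]
opening: 0.02
```

```bash
python3 -m crank '[{"x":0.015,"y":0,"z":0,"roll":0},{"x":0,"y":0,"z":0,"roll":0}]'
python3 - <<'E'
from plan import *
snap('wrist','w8.png');print(cur())
a=cv2.imread('pics/w8.png')[60:330,150:410];cv2.imwrite('pics/w8z.png',cv2.resize(a,None,fx=2.2,fy=2.2,interpolation=cv2.INTER_CUBIC))
E
```

```text
t: 10.38
tool_pos: [0.59, 0.1744, 0.1649]
tool_rot: [-2.558, -1.824, -0.0]
contact_force: [-1.1, 0.3, -0.4]
opening: 0.0201
(10.425, array([0.59  , 0.1744, 0.1649]), np.float64(1.239), array([ 1.01,  0.17, -0.89]), 0.0201, array([ 0.e+00,  1.e-04, -1.e+00]))
```

View pics/w8z.png

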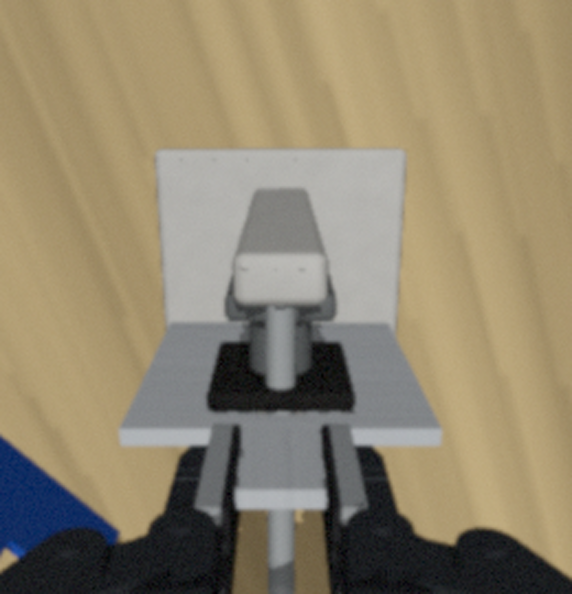

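```bash
python3 -m crank '[{"x":0.017,"y":0,"z":0,"roll":0},{"x":0,"y":0,"z":0,"roll":0}]'
python3 -m crank '[{"x":0.017,"y":0,"z":0,"roll":0},{"x":0,"y":0,"z":0,"roll":0}]'
```

```text
t: 10.68
tool_pos: [0.5903, 0.1754, 0.1649]
tool_rot: [-2.558, -1.824, -0.0]
contact_force: [0.4, -0.6, -0.1]
opening: 0.02
t: 10.92
tool_pos: [0.5906, 0.176, 0.1649]
tool_rot: [2.557, 1.824, -0.001]
contact_force: [-0.7, -1.4, 0.5]
opening: 0.0199
```

```bash
python3 -m crank '[{"x":0.013,"y":0,"z":0,"roll":0},{"x":0,"y":0,"z":0,"roll":0}]'
```

```text
t: 11.18
tool_pos: [0.5908, 0.1766, 0.1649]
tool_rot: [2.557, 1.824, -0.002]
contact_force: [-0.8, -3.2, 1.0]
opening: 0.0199
```

```bash
python3 -m crank '[{"x":0.012,"y":0,"z":0,"roll":0},{"x":0,"y":0,"z":0,"roll":0}]'
```

```text
t: 11.42
tool_pos: [0.591, 0.1771, 0.1649]
tool_rot: [2.557, 1.824, -0.002]
contact_force: [-1.0, -5.0, 0.3]
opening: 0.0197
```

```bash
python3 -m crank '[{"x":0.011,"y":0,"z":0,"roll":0},{"x":0,"y":0,"z":0,"roll":0},{"x":0,"y":0,"z":0,"roll":0},{"x":0,"y":0,"z":0,"roll":0}]'; python3 -c "
from plan import *
print(cur())"
```

```text
t: 11.92
tool_pos: [0.5911, 0.1775, 0.165]
tool_rot: [2.557, 1.823, -0.003]
contact_force: [-2.3, -5.7, 0.9]
opening: 0.0199
(11.925, array([0.5911, 0.1775, 0.165 ]), np.float64(1.2389), array([-2.25, -5.69,  0.93]), 0.0199, array([-8.0e-04, -1.8e-03, -1.0e+00]))
```

```bash
python3 -m crank '[{"x":0.005,"y":0,"z":0,"roll":0},{"x":0,"y":0,"z":0,"roll":0},{"x":0,"y":0,"z":0,"roll":0}]'
python3 -m crank '[{"x":-0.01,"y":0,"z":0,"roll":0},{"x":-0.01,"y":0,"z":0.015,"roll":0},{"x":0,"y":0,"z":0.01,"roll":0},{"x":0,"y":0,"z":0,"roll":0}]'
```

```text
t: 12.3
tool_pos: [0.5912, 0.1776, 0.1649]
tool_rot: [2.557, 1.823, -0.003]
contact_force: [-3.1, -6.8, 0.5]
opening: 0.0201
t: 12.8
tool_pos: [0.5911, 0.1773, 0.1647]
tool_rot: [2.557, 1.824, -0.0]
contact_force: [-3.6, -4.8, 5.1]
opening: 0.0198
```

```bash
python3 -m crank '[{"x":0,"y":0,"z":-0.02,"roll":0},{"x":0,"y":0,"z":0,"roll":0}]'
```

```text
t: 13.05
tool_pos: [0.591, 0.1772, 0.1647]
tool_rot: [2.558, 1.824, -0.0]
contact_force: [-2.6, -4.6, 1.7]
opening: 0.0198
```

```bash
python3 -m crank '[{"x":0,"y":0,"z":0,"roll":0},{"x":0,"y":0,"z":0,"roll":0},{"x":0,"y":0,"z":0,"roll":0}]' 0.45
python3 - <<'E'
from plan import *
snap('wrist','w9.png');print(cur())
a=cv2.imread('pics/w9.png')[60:330,150:410];cv2.imwrite('pics/w9z.png',cv2.resize(a,None,fx=2.2,fy=2.2,interpolation=cv2.INTER_CUBIC))
E
```

```text
t: 13.42
tool_pos: [0.5912, 0.1779, 0.1647]
tool_rot: [-2.557, -1.824, -0.002]
contact_force: [-0.0, -0.0, -0.2]
opening: 0.0468
(13.475, array([0.5912, 0.1778, 0.1647]), np.float64(1.2392), array([0.48, 0.68, 0.32]), 0.047, array([ 5.e-04,  6.e-04, -1.e+00]))
```

View pics/w9z.png

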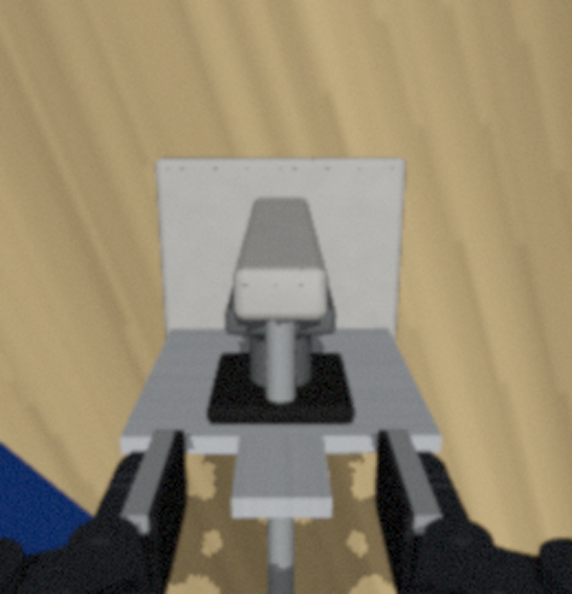

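```bash
python3 -m crank '[{"x":0,"y":0,"z":-0.3,"roll":0},{"x":0,"y":0,"z":-0.7,"roll":0},{"x":0,"y":0,"z":-0.7,"roll":0}]'; python3 plan.py .5552 -.1983 .22 1.837 7
```

```text
t: 13.85
tool_pos: [0.5911, 0.1775, 0.269]
tool_rot: [2.558, 1.824, 0.001]
contact_force: [-0.2, -0.3, 0.3]
opening: 0.0472
from [0.5911 0.1775 0.269 ] 1.239 D [-0.0359 -0.3758 -0.049 ] dyaw 0.598
[{"x": -0.874, "y": 0.211, "z": 0.117, "roll": -0.712}, {"x": -0.889, "y": 0.135, "z": 0.117, "roll": -0.712}, {"x": -0.897, "y": 0.059, "z": 0.117, "roll": -0.712}, {"x": -0.899, "y": -0.018, "z": 0.117, "roll": -0.712}, {"x": -0.894, "y": -0.094, "z": 0.117, "roll": -0.712}, {"x": -0.883, "y": -0.17, "z": 0.117, "roll": -0.712}, {"x": -0.865, "y": -0.245, "z": 0.117, "roll": -0.712}]
```

```bash
python3 -m crank '[{"x":-0.87,"y":0.21,"z":0.12,"roll":-0.71},{"x":-0.89,"y":0.13,"z":0.12,"roll":-0.71},{"x":-0.9,"y":0.06,"z":0.12,"roll":-0.71},{"x":-0.9,"y":-0.02,"z":0.12,"roll":-0.71},{"x":-0.89,"y":-0.09,"z":0.12,"roll":-0.71},{"x":-0.88,"y":-0.17,"z":0.12,"roll":-0.71},{"x":-0.86,"y":-0.24,"z":0.12,"roll":-0.71},{"x":0,"y":0,"z":0,"roll":0},{"x":0,"y":0,"z":0,"roll":0}]' 0.35
python3 - <<'E'
from plan import *
snap('wrist','w10.png');snap('side','s10.png');print(cur())
a=cv2.imread('pics/w10.png');cv2.imwrite('pics/w10z.png',cv2.resize(a,(800,600),interpolation=cv2.INTER_CUBIC))
a=cv2.imread('pics/s10.png')[180:310,190:330];cv2.imwrite('pics/s10z.png',cv2.resize(a,None,fx=4,fy=4,interpolation=cv2.INTER_CUBIC))
E
```

```text
t: 14.98
tool_pos: [0.5554, -0.1975, 0.2174]
tool_rot: [1.909, 2.493, 0.001]
contact_force: [-0.9, 0.5, -0.6]
opening: 0.0557
(15.075, array([ 0.5555, -0.1966,  0.2171]), np.float64(1.8365), array([-0.43,  0.42, -0.12]), 0.0555, array([ 1.2e-03, -2.0e-04, -1.0e+00]))
```

View pics/w10z.png

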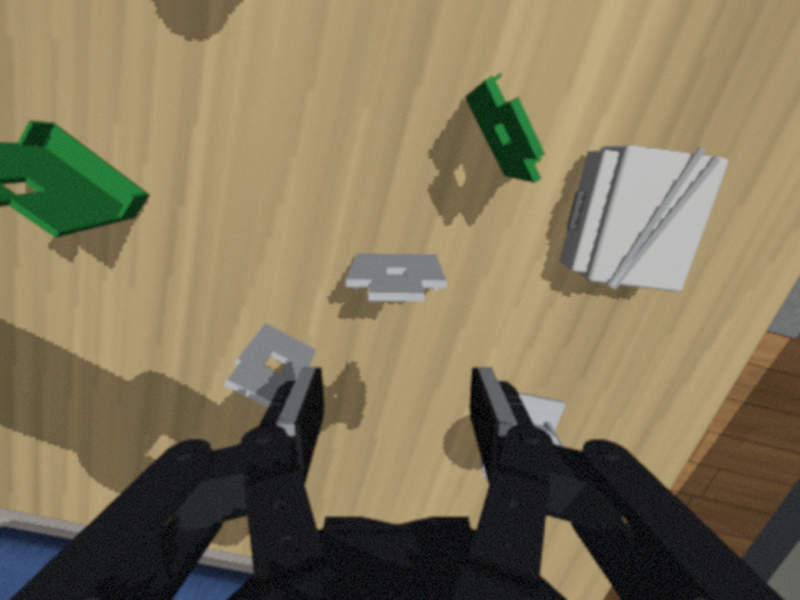

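View pics/s10z.png

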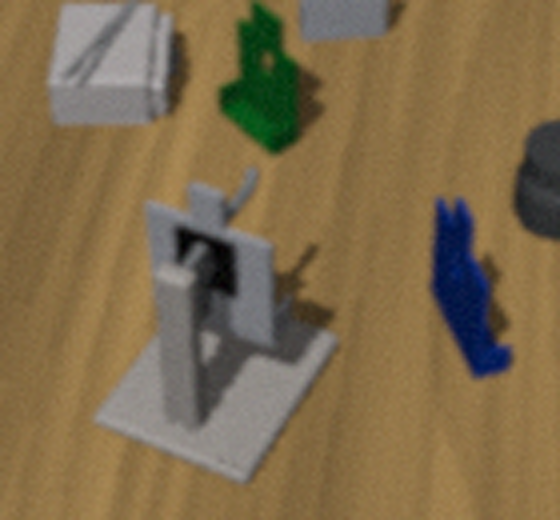

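```bash
python3 -m crank '[{"x":-0.02,"y":0,"z":0.5,"roll":0},{"x":0,"y":0,"z":0.7,"roll":0},{"x":0,"y":0,"z":0.5,"roll":0},{"x":0,"y":0,"z":0.35,"roll":0},{"x":0,"y":0,"z":0,"roll":0},{"x":0,"y":0,"z":0,"roll":0}]'
python3 - <<'E'
from plan import *
snap('wrist','w11.png');print(cur())
a=cv2.imread('pics/w11.png')[150:350,150:410];cv2.imwrite('pics/w11z.png',cv2.resize(a,None,fx=2.2,fy=2.2,interpolation=cv2.INTER_CUBIC))
E
```

```text
t: 15.82
tool_pos: [0.5564, -0.199, 0.0948]
tool_rot: [1.907, 2.494, 0.001]
contact_force: [0.7, -0.0, 0.4]
opening: 0.0555
(15.875, array([ 0.5565, -0.1992,  0.0952]), np.float64(1.8357), array([-0.28,  0.16, -1.2 ]), 0.0555, array([ 0.0029, -0.0014, -1.    ]))
```

View pics/w11z.png

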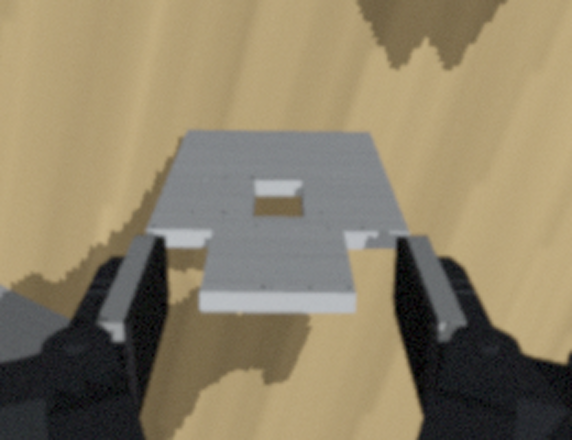

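```bash
python3 -m crank '[{"x":0,"y":-0.015,"z":0.01,"roll":0}]'
python3 -m crank '[{"x":0,"y":0,"z":0,"roll":0},{"x":0,"y":0,"z":0,"roll":0},{"x":0,"y":0,"z":0,"roll":0}]' 1 60
python3 - <<'E'
from plan import *
print(cur())
E
```

```text
t: 16.0
tool_pos: [0.5554, -0.1995, 0.0944]
tool_rot: [1.907, 2.493, 0.001]
contact_force: [0.5, -0.7, 0.1]
opening: 0.0557
t: 16.38
tool_pos: [0.5551, -0.1993, 0.0936]
tool_rot: [1.908, 2.494, 0.001]
contact_force: [-0.0, 0.2, 3.8]
opening: 0.0324
(16.375, array([ 0.5551, -0.1993,  0.0936]), np.float64(1.8353), array([-0.03,  0.18,  3.81]), 0.0324, array([ 1.7e-03, -6.0e-04, -1.0e+00]))
```

```bash
python3 -m crank '[{"x":0,"y":0,"z":-0.1,"roll":0},{"x":0,"y":0,"z":-0.5,"roll":0},{"x":0,"y":0,"z":-0.8,"roll":0},{"x":0,"y":0,"z":-0.8,"roll":0},{"x":0,"y":0,"z":-0.4,"roll":0},{"x":0,"y":0,"z":0,"roll":0}]'
python3 plan.py .5580 .0820 .245 1.239 7
```

```text
t: 17.12
tool_pos: [0.5552, -0.1995, 0.251]
tool_rot: [1.907, 2.492, 0.001]
contact_force: [0.2, 0.2, -1.7]
opening: 0.0323
from [ 0.5552 -0.1995  0.251 ] 1.8353 D [ 0.0028  0.2815 -0.006 ] dyaw -0.5963
[{"x": 0.645, "y": 0.182, "z": 0.014, "roll": 0.71}, {"x": 0.658, "y": 0.126, "z": 0.014, "roll": 0.71}, {"x": 0.667, "y": 0.07, "z": 0.014, "roll": 0.71}, {"x": 0.67, "y": 0.013, "z": 0.014, "roll": 0.71}, {"x": 0.669, "y": -0.044, "z": 0.014, "roll": 0.71}, {"x": 0.663, "y": -0.101, "z": 0.014, "roll": 0.71}, {"x": 0.652, "y": -0.157, "z": 0.014, "roll": 0.71}]
```

```bash
python3 -m crank '[{"x":0.64,"y":0.18,"z":0,"roll":0.71},{"x":0.66,"y":0.13,"z":0,"roll":0.71},{"x":0.67,"y":0.07,"z":0,"roll":0.71},{"x":0.67,"y":0.01,"z":0,"roll":0.71},{"x":0.67,"y":-0.04,"z":0,"roll":0.71},{"x":0.66,"y":-0.1,"z":0,"roll":0.71},{"x":0.65,"y":-0.16,"z":0,"roll":0.71},{"x":0,"y":0,"z":0.5,"roll":0},{"x":0,"y":0,"z":0.6,"roll":0},{"x":0,"y":0,"z":0,"roll":0}]'
python3 - <<'E'
from plan import *
snap('wrist','w12.png');print(cur())
a=cv2.imread('pics/w12.png')[60:330,150:410];cv2.imwrite('pics/w12z.png',cv2.resize(a,None,fx=2.2,fy=2.2,interpolation=cv2.INTER_CUBIC))
E
```

```text
t: 18.38
tool_pos: [0.5535, 0.0823, 0.1763]
tool_rot: [-2.552, -1.821, 0.015]
contact_force: [-0.2, 0.0, -1.5]
opening: 0.032
(18.425, array([0.5553, 0.0823, 0.1793]), np.float64(1.239), array([ 0.14,  0.16, -0.59]), 0.0322, array([-6.6e-03, -2.0e-04, -1.0e+00]))
```

View pics/w12z.png

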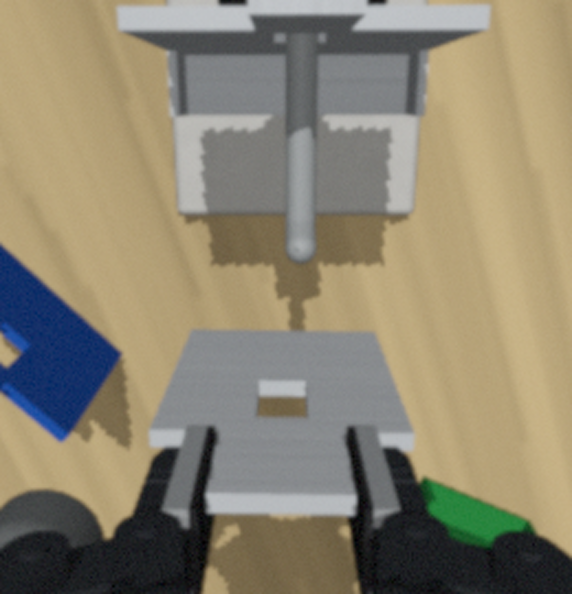

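```bash
python3 -m crank '[{"x":0,"y":0,"z":0,"roll":0}]'
python3 - <<'E'
from plan import *
d=snap('wrist','w13.png');print(cur())
a=cv2.imread('pics/w13.png')[60:330,150:410];cv2.imwrite('pics/w13z.png',cv2.resize(a,None,fx=2.2,fy=2.2,interpolation=cv2.INTER_CUBIC))
E
```

```text
t: 18.55
tool_pos: [0.5579, 0.0822, 0.1836]
tool_rot: [2.557, 1.823, 0.002]
contact_force: [0.3, -0.4, -1.4]
opening: 0.0323
(18.6, array([0.5583, 0.0821, 0.1842]), np.float64(1.2387), array([ 0.09,  0.34, -0.96]), 0.0325, array([ 0.0025, -0.    , -1.    ]))
```

View pics/w13z.png

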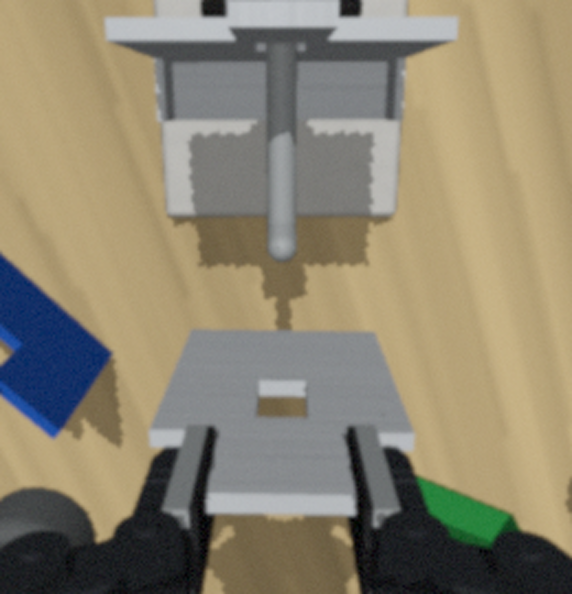

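```bash
python3 -m crank '[{"x":0.05,"y":0,"z":0.13,"roll":0},{"x":0.15,"y":0,"z":0,"roll":0},{"x":0.15,"y":0,"z":0,"roll":0},{"x":0.15,"y":0,"z":0,"roll":0},{"x":0.15,"y":0,"z":0,"roll":0},{"x":0.15,"y":0,"z":0,"roll":0},{"x":0.15,"y":0,"z":0,"roll":0},{"x":0.1,"y":0,"z":0,"roll":0},{"x":0,"y":0,"z":0,"roll":0}]'
python3 - <<'E'
from plan import *
d=snap('wrist','w14.png');print(cur())
a=cv2.imread('pics/w14.png')[60:330,150:410];cv2.imwrite('pics/w14z.png',cv2.resize(a,None,fx=2.2,fy=2.2,interpolation=cv2.INTER_CUBIC))
E
```

```text
t: 19.73
tool_pos: [0.5779, 0.1422, 0.1747]
tool_rot: [2.557, 1.825, -0.0]
contact_force: [-0.6, 0.1, -0.4]
opening: 0.0323
(19.775, array([0.5779, 0.142 , 0.1748]), np.float64(1.2393), array([-0.2 ,  0.94, -0.6 ]), 0.0324, array([-1.e-04, -2.e-04, -1.e+00]))
```

View pics/w14z.png

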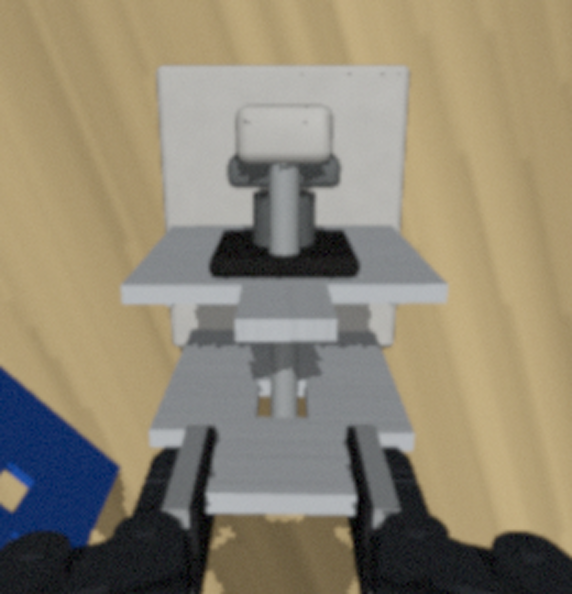

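```bash
python3 -m crank '[{"x":0.05,"y":-0.005,"z":0.05,"roll":0},{"x":0.06,"y":0,"z":0.05,"roll":0},{"x":0.06,"y":0,"z":0.04,"roll":0},{"x":0.06,"y":0,"z":0,"roll":0},{"x":0.06,"y":0,"z":0,"roll":0},{"x":0.04,"y":0,"z":0,"roll":0},{"x":0.03,"y":0,"z":0,"roll":0},{"x":0,"y":0,"z":0,"roll":0}]'
python3 - <<'E'
from plan import *
d=snap('wrist','w15.png');print(cur())
a=cv2.imread('pics/w15.png')[60:330,150:410];cv2.imwrite('pics/w15z.png',cv2.resize(a,None,fx=2.2,fy=2.2,interpolation=cv2.INTER_CUBIC))
E
```

```text
t: 20.78
tool_pos: [0.5847, 0.1625, 0.1665]
tool_rot: [2.558, 1.824, 0.0]
contact_force: [-0.6, -0.9, -1.1]
opening: 0.0322
(20.825, array([0.5846, 0.1624, 0.1664]), np.float64(1.2391), array([ 0.59,  0.07, -1.15]), 0.0325, array([ 0.e+00, -1.e-04, -1.e+00]))
```

View pics/w15z.png

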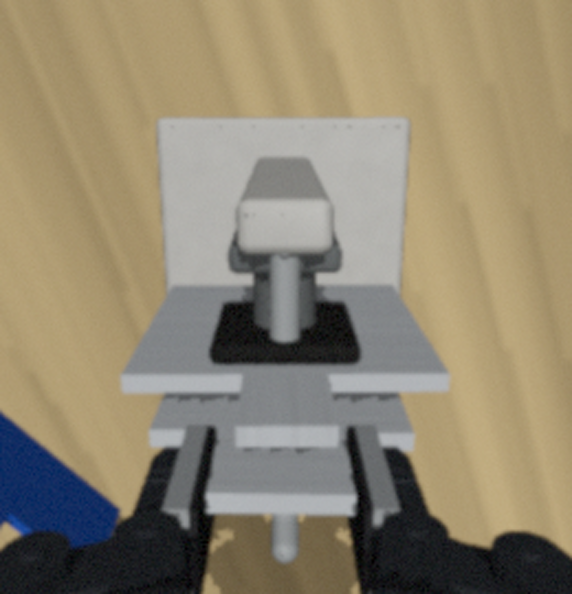

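```bash
python3 -m crank '[{"x":0.03,"y":0.015,"z":0,"roll":0},{"x":0.03,"y":0,"z":0.01,"roll":0},{"x":0.02,"y":0,"z":0,"roll":0},{"x":0,"y":0,"z":0,"roll":0}]'
python3 -m crank '[{"x":0.02,"y":0,"z":0,"roll":0},{"x":0,"y":0,"z":0,"roll":0}]'
```

```text
t: 21.32
tool_pos: [0.587, 0.1667, 0.1658]
tool_rot: [-2.558, -1.824, 0.0]
contact_force: [-0.3, -0.1, -1.5]
opening: 0.0322
t: 21.58
tool_pos: [0.5874, 0.1678, 0.1658]
tool_rot: [-2.558, -1.824, -0.0]
contact_force: [1.4, 0.1, -0.3]
opening: 0.0322
```

```bash
python3 -m crank '[{"x":0.02,"y":0,"z":0,"roll":0},{"x":0,"y":0,"z":0,"roll":0}]'
python3 -m crank '[{"x":0.02,"y":0,"z":0,"roll":0},{"x":0,"y":0,"z":0,"roll":0}]'
```

```text
t: 21.82
tool_pos: [0.5879, 0.169, 0.1658]
tool_rot: [2.558, 1.824, 0.0]
contact_force: [-0.2, 0.4, -0.7]
opening: 0.0324
t: 22.08
tool_pos: [0.5882, 0.1701, 0.1658]
tool_rot: [-2.558, -1.824, -0.0]
contact_force: [-0.0, 0.2, -1.5]
opening: 0.0324
```

```bash
python3 -m crank '[{"x":0.015,"y":0,"z":0,"roll":0},{"x":0,"y":0,"z":0,"roll":0}]'
python3 -m crank '[{"x":0.015,"y":0,"z":0,"roll":0},{"x":0,"y":0,"z":0,"roll":0}]'
```

```text
t: 22.32
tool_pos: [0.5884, 0.1707, 0.1658]
tool_rot: [2.558, 1.824, -0.001]
contact_force: [-0.4, -1.2, -1.0]
opening: 0.032
t: 22.58
tool_pos: [0.5886, 0.1712, 0.1658]
tool_rot: [2.557, 1.824, -0.002]
contact_force: [-1.4, -3.5, -0.0]
opening: 0.032
```

```bash
python3 - <<'E'
from plan import *
d=snap('wrist','w16.png');print(cur())
a=cv2.imread('pics/w16.png')[60:330,150:410];cv2.imwrite('pics/w16z.png',cv2.resize(a,None,fx=2.2,fy=2.2,interpolation=cv2.INTER_CUBIC))
E
```

```text
(22.625, array([0.5886, 0.1712, 0.1658]), np.float64(1.2389), array([-1.66, -3.15,  0.18]), 0.0324, array([-7.0e-04, -1.1e-03, -1.0e+00]))
```

View pics/w16z.png

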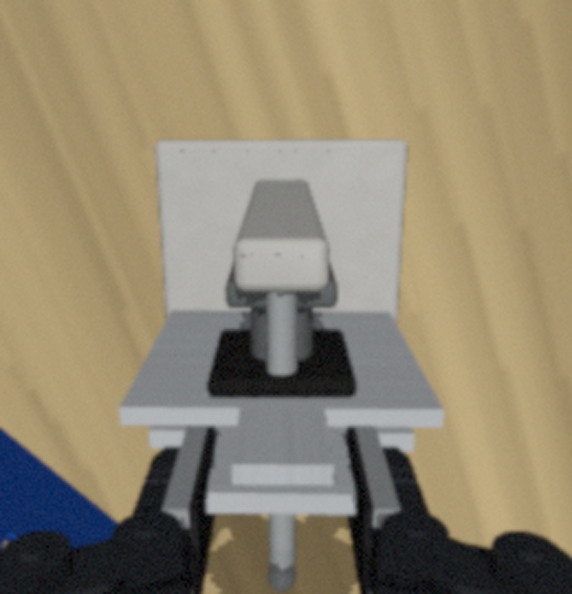

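```bash
python3 -m crank '[{"x":0.015,"y":0,"z":0,"roll":0},{"x":0,"y":0,"z":0,"roll":0}]'
python3 -m crank '[{"x":0.01,"y":0,"z":0,"roll":0},{"x":0,"y":0,"z":0,"roll":0}]'
```

```text
t: 22.88
tool_pos: [0.5889, 0.1719, 0.1658]
tool_rot: [2.557, 1.824, -0.003]
contact_force: [-2.7, -3.9, 1.5]
opening: 0.0324
t: 23.12
tool_pos: [0.589, 0.1722, 0.1658]
tool_rot: [2.557, 1.823, -0.004]
contact_force: [-2.9, -5.5, 0.5]
opening: 0.0323
```

```bash
python3 -m crank '[{"x":0.01,"y":0,"z":0,"roll":0},{"x":0,"y":0,"z":0,"roll":0},{"x":0,"y":0,"z":0,"roll":0},{"x":0,"y":0,"z":0,"roll":0}]'; python3 - <<'E'
from plan import *
d=snap('wrist','w17.png');snap('side','s17.png');print(cur())
a=cv2.imread('pics/w17.png')[60:330,150:410];cv2.imwrite('pics/w17z.png',cv2.resize(a,None,fx=2.2,fy=2.2,interpolation=cv2.INTER_CUBIC))
a=cv2.imread('pics/s17.png')[180:310,190:330];cv2.imwrite('pics/s17z.png',cv2.resize(a,None,fx=4,fy=4,interpolation=cv2.INTER_CUBIC))
E
```

```text
t: 23.62
tool_pos: [0.5891, 0.1725, 0.1659]
tool_rot: [2.557, 1.823, -0.004]
contact_force: [-2.8, -6.6, 1.5]
opening: 0.0322
(23.725, array([0.5891, 0.1725, 0.1658]), np.float64(1.2389), array([-3.24, -7.26,  1.06]), 0.0322, array([-0.0015, -0.0028, -1.    ]))
```

View pics/w17z.png

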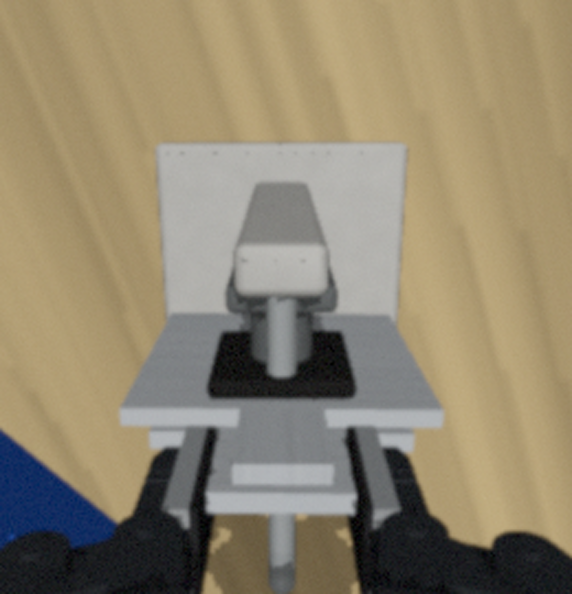

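View pics/s17z.png

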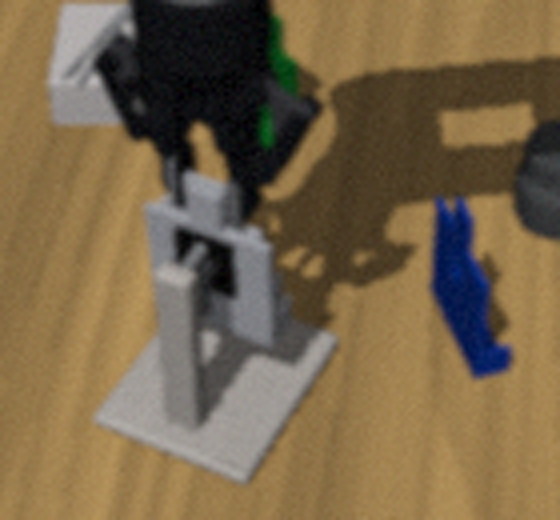

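```bash
python3 - <<'E'
from plan import *
d=load('w17');X=np.array([np.cos(1.239),np.sin(1.239)])
o=np.array([.5737,.1255])
f=lambda u,v,z:((onz(d,150+(u+.5)/2.2-.5,60+(v+.5)/2.2-.5,z)[:2]-o)@X-.086).round(4)
print('L sh back',f(180,408,.147),'M sh front',f(170,447,.148),'L tab top back/front',f(282,465,.175),f(282,484,.175),'M tab top back/front',f(282,491,.176),f(282,512,.176))
E
```

```text
L sh back -0.0286 M sh front -0.0395 L tab top back/front -0.0284 -0.0332 M tab top back/front -0.0343 -0.0397
```

```bash
python3 -m crank '[{"x":-0.01,"y":0,"z":0.01,"roll":0},{"x":0,"y":0,"z":0,"roll":0}]'
python3 -m crank '[{"x":0,"y":0,"z":0,"roll":0},{"x":0,"y":0,"z":0,"roll":0},{"x":0,"y":0,"z":0,"roll":0}]' 0.3
python3 - <<'E'
from plan import *
d=snap('wrist','w18.png');print(cur())
a=cv2.imread('pics/w18.png')[60:330,150:410];cv2.imwrite('pics/w18z.png',cv2.resize(a,None,fx=2.2,fy=2.2,interpolation=cv2.INTER_CUBIC))
E
```

```text
t: 23.98
tool_pos: [0.5891, 0.1723, 0.1656]
tool_rot: [2.557, 1.823, -0.003]
contact_force: [-3.0, -5.7, 1.8]
opening: 0.032
t: 24.35
tool_pos: [0.5895, 0.1736, 0.1654]
tool_rot: [-2.557, -1.824, -0.002]
contact_force: [0.1, 0.2, 0.6]
opening: 0.0598
(24.4, array([0.5895, 0.1735, 0.1654]), np.float64(1.2391), array([-0.04, -0.92, -0.23]), 0.0598, array([ 6.e-04,  6.e-04, -1.e+00]))
```

View pics/w18z.png

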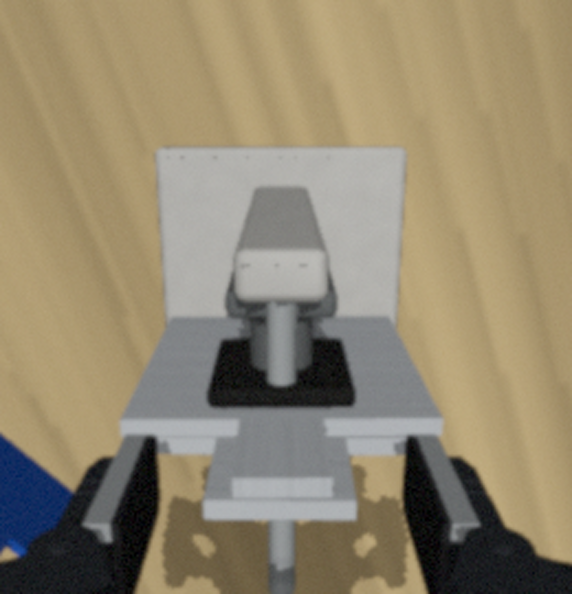

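Medium stays nested behind the large tray's tab. Up and over to the small one.

```bash
python3 -m crank '[{"x":0,"y":0,"z":-0.3,"roll":0},{"x":0,"y":0,"z":-0.7,"roll":0},{"x":0,"y":0,"z":-0.7,"roll":0}]'; python3 plan.py .4819 -.2978 .21 1.33 10
```

```text
t: 24.78
tool_pos: [0.5893, 0.1733, 0.2696]
tool_rot: [2.558, 1.824, 0.001]
contact_force: [1.0, 0.2, 0.8]
opening: 0.0602
from [0.5893 0.1733 0.2696] 1.239 D [-0.1074 -0.4711 -0.0596] dyaw 0.091
[{"x": -0.801, "y": 0.086, "z": 0.099, "roll": -0.076}, {"x": -0.801, "y": 0.079, "z": 0.099, "roll": -0.076}, {"x": -0.802, "y": 0.072, "z": 0.099, "roll": -0.076}, {"x": -0.803, "y": 0.065, "z": 0.099, "roll": -0.076}, {"x": -0.803, "y": 0.057, "z": 0.099, "roll": -0.076}, {"x": -0.804, "y": 0.05, "z": 0.099, "roll": -0.076}, {"x": -0.804, "y": 0.043, "z": 0.099, "roll": -0.076}, {"x": -0.804, "y": 0.035, "z": 0.099, "roll": -0.076}, {"x": -0.805, "y": 0.028, "z": 0.099, "roll": -0.076}, {"x": -0.805, "y": 0.021, "z": 0.099, "roll": -0.076}]
```

```bash
python3 -m crank '[{"x":-0.8,"y":0.09,"z":0.05,"roll":-0.08},{"x":-0.8,"y":0.08,"z":0.05,"roll":-0.08},{"x":-0.8,"y":0.07,"z":0.1,"roll":-0.08},{"x":-0.8,"y":0.06,"z":0.1,"roll":-0.08},{"x":-0.8,"y":0.06,"z":0.1,"roll":-0.08},{"x":-0.8,"y":0.05,"z":0.1,"roll":-0.08},{"x":-0.8,"y":0.04,"z":0.1,"roll":-0.07},{"x":-0.8,"y":0.04,"z":0.1,"roll":-0.07},{"x":-0.8,"y":0.03,"z":0.1,"roll":-0.07},{"x":-0.8,"y":0.02,"z":0.1,"roll":-0.07}]' 0.2
python3 -m crank '[{"x":0,"y":0,"z":0,"roll":0},{"x":0,"y":0,"z":0,"roll":0}]'
python3 - <<'E'
from plan import *
snap('wrist','w19.png');snap('side','s19.png');print(cur())
a=cv2.imread('pics/w19.png')[130:270,200:360];cv2.imwrite('pics/w19z.png',cv2.resize(a,None,fx=4,fy=4,interpolation=cv2.INTER_CUBIC))
a=cv2.imread('pics/s19.png')[180:310,190:330];cv2.imwrite('pics/s19z.png',cv2.resize(a,None,fx=4,fy=4,interpolation=cv2.INTER_CUBIC))
E
```

```text
t: 26.02
tool_pos: [0.4833, -0.2981, 0.2149]
tool_rot: [2.47, 1.938, 0.001]
contact_force: [-0.1, 0.4, 0.0]
opening: 0.068
t: 26.28
tool_pos: [0.4837, -0.2962, 0.2143]
tool_rot: [2.471, 1.938, 0.001]
contact_force: [-0.4, -0.6, -0.2]
opening: 0.0684
(26.375, array([ 0.4839, -0.2954,  0.2141]), np.float64(1.3315), array([-0.09, -0.07,  0.15]), 0.0685, array([ 1.1e-03, -4.0e-04, -1.0e+00]))
```

View pics/w19z.png

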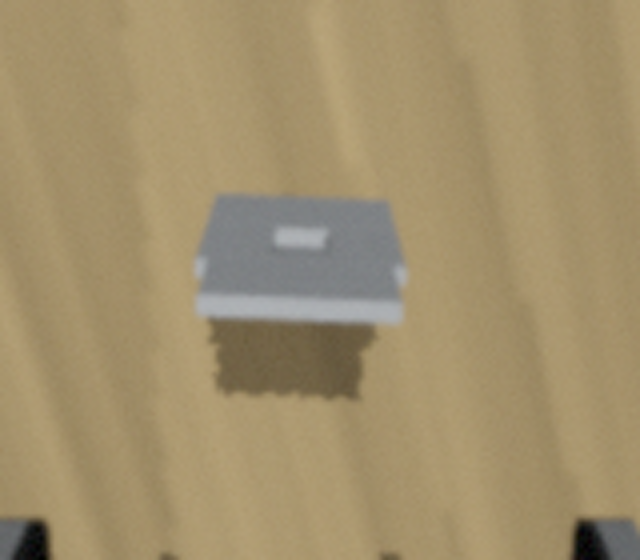

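View pics/s19z.png

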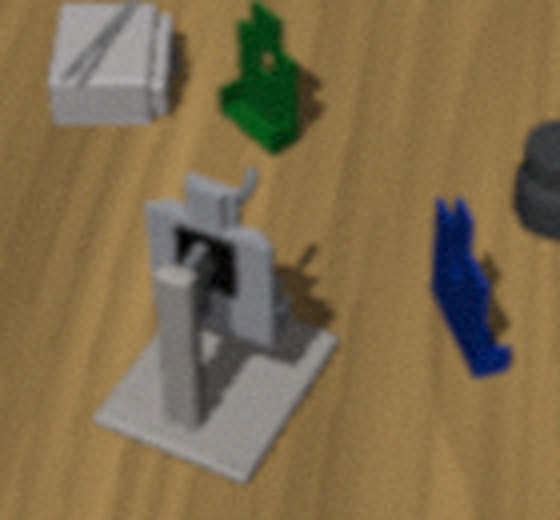

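```bash
python3 - <<'E'
from plan import *
d=load('w19')
Q=np.array([onz(d,200+(u+.5)/4-.5,130+(v+.5)/4-.5,.098) for u,v in [(200,295),(404,302),(197,316),(403,323)]])
print(Q.round(4));c=Q.mean(0);e=Q[1]-Q[0]+Q[3]-Q[2];print(c,np.linalg.norm(e)/2,np.arctan2(e[0],-e[1]))
plan(c[0],c[1],.086,np.arctan2(e[0],-e[1]),1)
E
```

```text
[[ 0.4605 -0.2894  0.098 ]
 [ 0.5044 -0.3019  0.098 ]
 [ 0.4585 -0.294   0.098 ]
 [ 0.5031 -0.3067  0.098 ]]
[ 0.48163174 -0.29799925  0.098     ] 0.04596696400201476 1.2944884755516213
from [ 0.4839 -0.2954  0.2141] 1.3315 D [-0.0023 -0.0026 -0.1281] dyaw -0.037
[{"x": -0.051, "y": -0.027, "z": 2.135, "roll": 0.309}]
```

```bash
python3 -m crank '[{"x":-0.05,"y":-0.027,"z":0.4,"roll":0.31},{"x":0,"y":0,"z":0.7,"roll":0},{"x":0,"y":0,"z":0.65,"roll":0},{"x":0,"y":0,"z":0.38,"roll":0},{"x":0,"y":0,"z":0,"roll":0},{"x":0,"y":0,"z":0,"roll":0}]'
python3 - <<'E'
from plan import *
snap('wrist','w20.png');print(cur())
a=cv2.imread('pics/w20.png')[150:350,150:410];cv2.imwrite('pics/w20z.png',cv2.resize(a,None,fx=2.2,fy=2.2,interpolation=cv2.INTER_CUBIC))
E
```

```text
t: 27.12
tool_pos: [0.4822, -0.2988, 0.087]
tool_rot: [2.505, 1.892, 0.001]
contact_force: [-0.8, 0.7, 0.7]
opening: 0.0685
(27.175, array([ 0.4823, -0.2992,  0.0874]), np.float64(1.2938), array([-0.41, -0.03,  0.08]), 0.0681, array([ 0.0026, -0.002 , -1.    ]))
```

View pics/w20z.png

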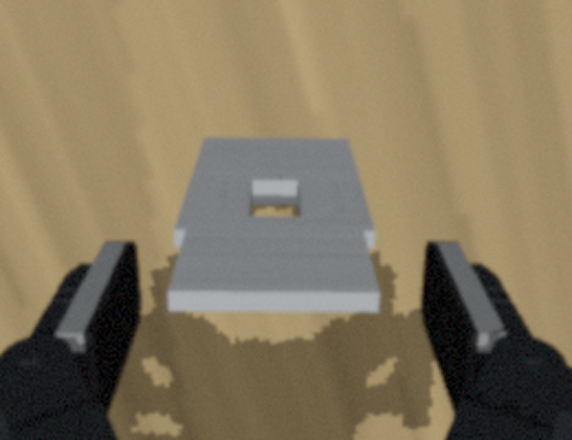

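```bash
python3 -m crank '[{"x":0,"y":-0.028,"z":0.01,"roll":0},{"x":0,"y":0,"z":0,"roll":0}]'
python3 -m crank '[{"x":0,"y":0,"z":0,"roll":0},{"x":0,"y":0,"z":0,"roll":0},{"x":0,"y":0,"z":0,"roll":0}]' 1 60
python3 - <<'E'
from plan import *
snap('wrist','w21.png');print(cur())
a=cv2.imread('pics/w21.png')[150:350,150:410];cv2.imwrite('pics/w21z.png',cv2.resize(a,None,fx=2.2,fy=2.2,interpolation=cv2.INTER_CUBIC))
E
```

```text
t: 27.42
tool_pos: [0.4797, -0.2986, 0.0857]
tool_rot: [2.507, 1.892, 0.001]
contact_force: [0.1, -0.2, -0.6]
opening: 0.0685
t: 27.8
tool_pos: [0.48, -0.2987, 0.0855]
tool_rot: [2.507, 1.892, 0.001]
contact_force: [0.2, -0.1, 3.5]
opening: 0.0441
(27.85, array([ 0.4799, -0.2987,  0.0855]), np.float64(1.2929), array([0.34, 0.61, 3.97]), 0.044, array([ 1.1e-03, -8.0e-04, -1.0e+00]))
```

View pics/w21z.png

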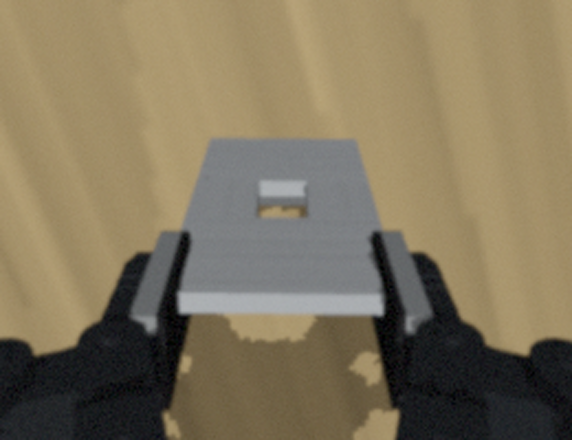

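```bash
python3 -m crank '[{"x":0,"y":0,"z":-0.1,"roll":0},{"x":0,"y":0,"z":-0.5,"roll":0},{"x":0,"y":0,"z":-0.8,"roll":0},{"x":0,"y":0,"z":-0.8,"roll":0},{"x":0,"y":0,"z":-0.4,"roll":0},{"x":0,"y":0,"z":0,"roll":0}]'
python3 plan.py .5580 .0820 .245 1.239 9
```

```text
t: 28.6
tool_pos: [0.4802, -0.299, 0.2432]
tool_rot: [2.504, 1.89, 0.001]
contact_force: [0.1, -0.4, -1.8]
opening: 0.0439
from [ 0.4802 -0.299   0.2432] 1.293 D [0.0778 0.381  0.0018] dyaw -0.054
[{"x": 0.718, "y": -0.055, "z": -0.003, "roll": 0.05}, {"x": 0.718, "y": -0.059, "z": -0.003, "roll": 0.05}, {"x": 0.717, "y": -0.063, "z": -0.003, "roll": 0.05}, {"x": 0.717, "y": -0.068, "z": -0.003, "roll": 0.05}, {"x": 0.716, "y": -0.072, "z": -0.003, "roll": 0.05}, {"x": 0.716, "y": -0.076, "z": -0.003, "roll": 0.05}, {"x": 0.716, "y": -0.081, "z": -0.003, "roll": 0.05}, {"x": 0.715, "y": -0.085, "z": -0.003, "roll": 0.05}, {"x": 0.715, "y": -0.089, "z": -0.003, "roll": 0.05}]
```

```bash
python3 -m crank '[{"x":0.72,"y":-0.055,"z":0,"roll":0.05},{"x":0.72,"y":-0.06,"z":0,"roll":0.05},{"x":0.72,"y":-0.065,"z":0,"roll":0.05},{"x":0.72,"y":-0.07,"z":0,"roll":0.05},{"x":0.72,"y":-0.07,"z":0,"roll":0.05},{"x":0.72,"y":-0.075,"z":0,"roll":0.05},{"x":0.72,"y":-0.08,"z":0,"roll":0.05},{"x":0.71,"y":-0.085,"z":0,"roll":0.05},{"x":0.7,"y":-0.09,"z":0,"roll":0.05},{"x":0,"y":0,"z":0.3,"roll":0}]'
python3 -m crank '[{"x":0,"y":0,"z":0.5,"roll":0},{"x":0,"y":0,"z":0.3,"roll":0},{"x":0,"y":0,"z":0,"roll":0},{"x":0,"y":0,"z":0,"roll":0}]'
python3 - <<'E'
from plan import *
d=snap('wrist','w22.png');print(cur())
a=cv2.imread('pics/w22.png')[60:330,150:410];cv2.imwrite('pics/w22z.png',cv2.resize(a,None,fx=2.2,fy=2.2,interpolation=cv2.INTER_CUBIC))
E
```

```text
t: 29.85
tool_pos: [0.5571, 0.085, 0.2214]
tool_rot: [-2.554, -1.829, 0.001]
contact_force: [-0.1, -0.6, 0.1]
opening: 0.0442
t: 30.35
tool_pos: [0.5576, 0.0824, 0.1754]
tool_rot: [2.558, 1.823, 0.001]
contact_force: [0.7, -0.3, 0.4]
opening: 0.0441
(30.4, array([0.558 , 0.0825, 0.176 ]), np.float64(1.2385), array([-0.45,  0.17, -0.78]), 0.0442, array([ 0.002, -0.   , -1.   ]))
```

View pics/w22z.png

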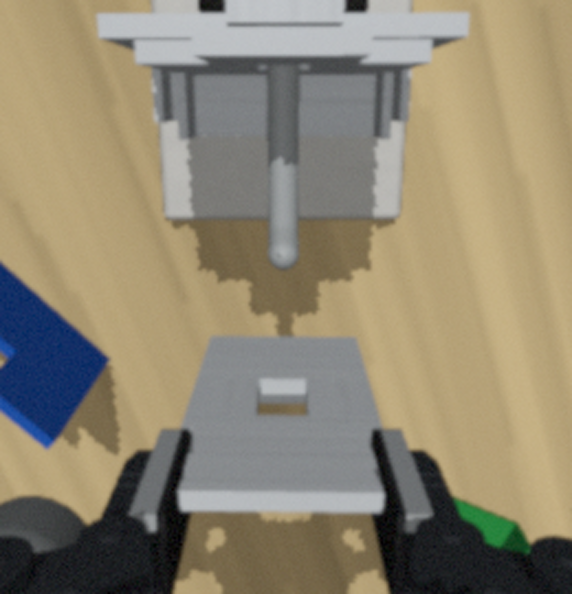

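```bash
python3 -m crank '[{"x":0.1,"y":0.007,"z":0,"roll":0},{"x":0.15,"y":0,"z":0,"roll":0},{"x":0.15,"y":0,"z":0,"roll":0},{"x":0.15,"y":0,"z":0,"roll":0},{"x":0.15,"y":0,"z":0,"roll":0},{"x":0.15,"y":0,"z":0,"roll":0},{"x":0.1,"y":0,"z":0,"roll":0},{"x":0.08,"y":0,"z":0,"roll":0},{"x":0,"y":0,"z":0,"roll":0}]'
python3 - <<'E'
from plan import *
d=snap('wrist','w23.png');print(cur())
a=cv2.imread('pics/w23.png')[60:330,150:410];cv2.imwrite('pics/w23z.png',cv2.resize(a,None,fx=2.2,fy=2.2,interpolation=cv2.INTER_CUBIC))
E
```

```text
t: 31.52
tool_pos: [0.5778, 0.1413, 0.1748]
tool_rot: [2.557, 1.825, -0.0]
contact_force: [0.8, 0.5, -0.5]
opening: 0.0442
(31.575, array([0.5777, 0.1411, 0.1748]), np.float64(1.2391), array([0.65, 0.85, 0.34]), 0.0442, array([-1.e-04, -2.e-04, -1.e+00]))
```

View pics/w23z.png

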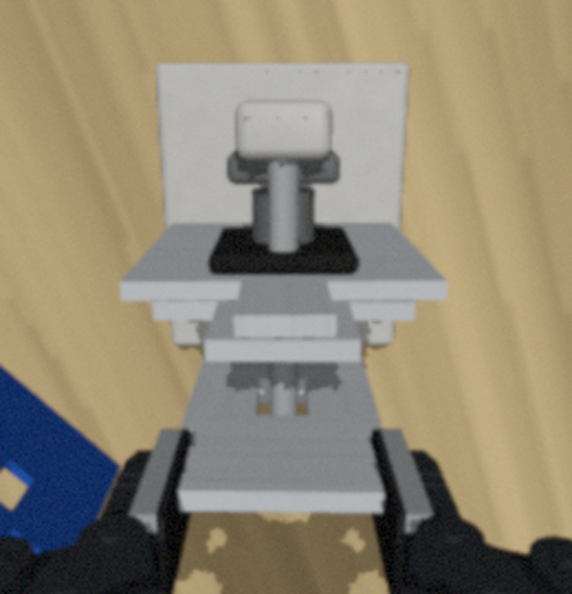

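```bash
python3 -m crank '[{"x":0.03,"y":0.01,"z":0.05,"roll":0},{"x":0.05,"y":0,"z":0.05,"roll":0},{"x":0.05,"y":0,"z":0.045,"roll":0},{"x":0.06,"y":0,"z":0,"roll":0},{"x":0.05,"y":0,"z":0,"roll":0},{"x":0.04,"y":0,"z":0,"roll":0},{"x":0,"y":0,"z":0,"roll":0}]'
python3 - <<'E'
from plan import *
d=snap('wrist','w24.png');print(cur())
a=cv2.imread('pics/w24.png')[60:330,150:410];cv2.imwrite('pics/w24z.png',cv2.resize(a,None,fx=2.2,fy=2.2,interpolation=cv2.INTER_CUBIC))
E
```

```text
t: 32.45
tool_pos: [0.5839, 0.157, 0.1663]
tool_rot: [2.557, 1.824, 0.0]
contact_force: [-0.4, -0.6, -0.6]
opening: 0.0439
(32.5, array([0.5838, 0.1569, 0.1662]), np.float64(1.2392), array([-0.17,  0.59, -1.2 ]), 0.0444, array([ 2.e-04, -0.e+00, -1.e+00]))
```

View pics/w24z.png

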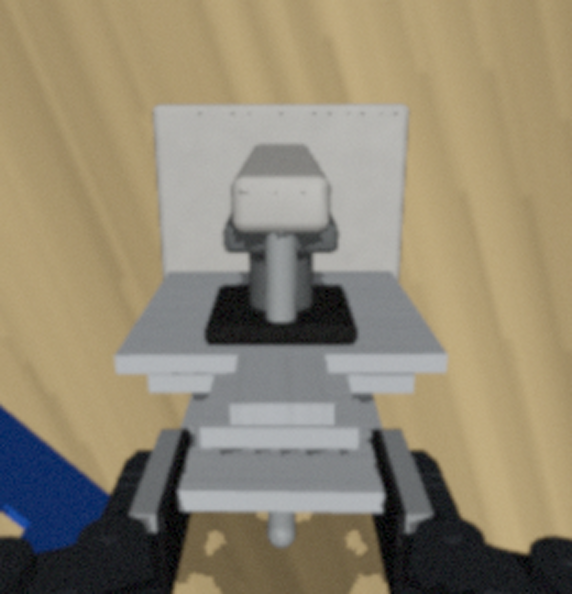

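```bash
python3 -m crank '[{"x":0.03,"y":0,"z":0,"roll":0},{"x":0.03,"y":0,"z":0.005,"roll":0},{"x":0.03,"y":0,"z":0,"roll":0},{"x":0,"y":0,"z":0,"roll":0}]'
python3 -m crank '[{"x":0.02,"y":0,"z":0,"roll":0},{"x":0,"y":0,"z":0,"roll":0}]'
```

```text
t: 33.0
tool_pos: [0.5856, 0.162, 0.1658]
tool_rot: [-2.558, -1.824, -0.0]
contact_force: [-0.1, 0.2, -0.9]
opening: 0.044
t: 33.25
tool_pos: [0.586, 0.1631, 0.1658]
tool_rot: [-2.558, -1.824, -0.0]
contact_force: [0.6, -0.2, -1.3]
opening: 0.0444
```

```bash
python3 -m crank '[{"x":0.018,"y":0,"z":0,"roll":0},{"x":0,"y":0,"z":0,"roll":0}]'
python3 -m crank '[{"x":0.015,"y":0,"z":0,"roll":0},{"x":0,"y":0,"z":0,"roll":0}]'
```

```text
t: 33.5
tool_pos: [0.5863, 0.1641, 0.1658]
tool_rot: [2.558, 1.824, -0.0]
contact_force: [0.7, 0.6, -0.6]
opening: 0.0444
t: 33.75
tool_pos: [0.5866, 0.1649, 0.1658]
tool_rot: [2.558, 1.824, 0.0]
contact_force: [-0.4, 0.9, -0.2]
opening: 0.0443
```

```bash
python3 -m crank '[{"x":0.015,"y":0,"z":0,"roll":0},{"x":0,"y":0,"z":0,"roll":0}]'
python3 -m crank '[{"x":0.015,"y":0,"z":0,"roll":0},{"x":0,"y":0,"z":0,"roll":0}]'
```

```text
t: 34.0
tool_pos: [0.5868, 0.1655, 0.1658]
tool_rot: [2.558, 1.824, -0.001]
contact_force: [-1.1, -1.7, -0.4]
opening: 0.044
t: 34.25
tool_pos: [0.587, 0.1661, 0.1658]
tool_rot: [2.557, 1.824, -0.002]
contact_force: [-1.7, -4.1, 1.4]
opening: 0.0441
```

```bash
python3 -m crank '[{"x":0.012,"y":0,"z":0,"roll":0},{"x":0,"y":0,"z":0,"roll":0}]'
python3 -m crank '[{"x":0.01,"y":0,"z":0,"roll":0},{"x":0,"y":0,"z":0,"roll":0},{"x":0,"y":0,"z":0,"roll":0}]'
```

```text
t: 34.5
tool_pos: [0.5872, 0.1666, 0.1659]
tool_rot: [2.557, 1.824, -0.003]
contact_force: [-2.9, -5.9, 2.1]
opening: 0.0444
t: 34.88
tool_pos: [0.5873, 0.1669, 0.1659]
tool_rot: [2.557, 1.823, -0.003]
contact_force: [-3.7, -5.1, 2.3]
opening: 0.0441
```

```bash
python3 -m crank '[{"x":0.01,"y":0,"z":0,"roll":0},{"x":0,"y":0,"z":0,"roll":0},{"x":0,"y":0,"z":0,"roll":0},{"x":0,"y":0,"z":0,"roll":0}]'
python3 - <<'E'
from plan import *
d=snap('wrist','w25.png');snap('side','s25.png');print(cur())
a=cv2.imread('pics/w25.png')[60:330,150:410];cv2.imwrite('pics/w25z.png',cv2.resize(a,None,fx=2.2,fy=2.2,interpolation=cv2.INTER_CUBIC))
E
```

```text
t: 35.38
tool_pos: [0.5874, 0.1672, 0.1659]
tool_rot: [2.557, 1.823, -0.004]
contact_force: [-2.6, -7.4, 3.2]
opening: 0.044
(35.475, array([0.5875, 0.1672, 0.166 ]), np.float64(1.2389), array([-3.9 , -6.54,  1.37]), 0.044, array([-0.0013, -0.0027, -1.    ]))
```

View pics/w25z.png

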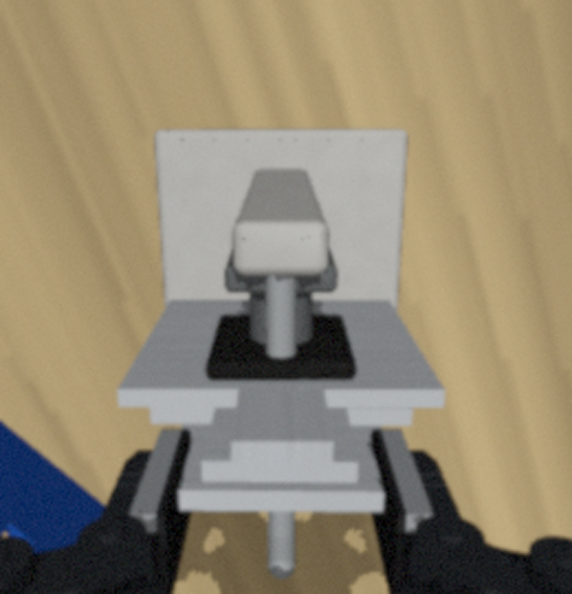

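```bash
python3 -m crank '[{"x":-0.01,"y":0,"z":0.015,"roll":0},{"x":-0.005,"y":0,"z":0,"roll":0},{"x":0,"y":0,"z":0,"roll":0}]'
python3 -m crank '[{"x":0,"y":0,"z":0,"roll":0},{"x":0,"y":0,"z":0,"roll":0},{"x":0,"y":0,"z":0,"roll":0}]' 0.1
python3 - <<'E'
from plan import *
d=snap('wrist','w26.png');print(cur())
a=cv2.imread('pics/w26.png')[60:330,150:410];cv2.imwrite('pics/w26z.png',cv2.resize(a,None,fx=2.2,fy=2.2,interpolation=cv2.INTER_CUBIC))
E
```

```text
t: 35.85
tool_pos: [0.5875, 0.1669, 0.1653]
tool_rot: [2.557, 1.823, -0.002]
contact_force: [-3.0, -4.5, 2.3]
opening: 0.0443
t: 36.22
tool_pos: [0.5877, 0.1679, 0.165]
tool_rot: [-2.557, -1.824, -0.001]
contact_force: [0.6, 0.1, 1.1]
opening: 0.0768
(36.275, array([0.5876, 0.1679, 0.165 ]), np.float64(1.2391), array([0.23, 0.08, 0.18]), 0.0773, array([ 4.e-04,  5.e-04, -1.e+00]))
```

View pics/w26z.png

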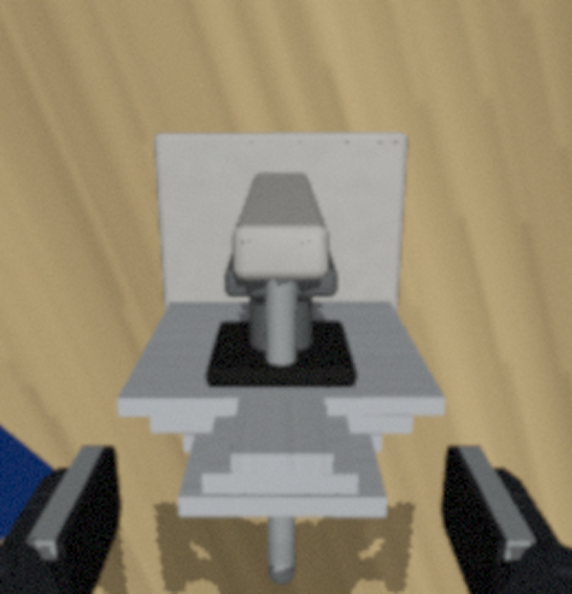

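```bash
python3 -m crank '[{"x":0,"y":0,"z":-0.3,"roll":0},{"x":0,"y":0,"z":-0.7,"roll":0},{"x":-0.3,"y":0,"z":-0.5,"roll":0},{"x":-0.6,"y":0,"z":0,"roll":0},{"x":-0.5,"y":0,"z":0,"roll":0},{"x":0,"y":0,"z":0,"roll":0},{"x":0,"y":0,"z":0,"roll":0},{"x":0,"y":0,"z":0,"roll":0}]'
python3 - <<'E'
from plan import *
d=snap('wrist','w27.png');snap('side','s27.png');snap('top','t27.png');print(cur())
a=cv2.imread('pics/w27.png');cv2.imwrite('pics/w27z.png',cv2.resize(a,(800,600),interpolation=cv2.INTER_CUBIC))
a=cv2.imread('pics/s27.png')[130:305,200:385];cv2.imwrite('pics/s27z.png',cv2.resize(a,None,fx=3.4,fy=3.4,interpolation=cv2.INTER_CUBIC))
E
```

```text
t: 37.28
tool_pos: [0.5604, 0.0889, 0.2552]
tool_rot: [-2.557, -1.825, -0.001]
contact_force: [0.2, 0.2, -0.1]
opening: 0.0769
(37.425, array([0.5602, 0.0888, 0.2548]), np.float64(1.24), array([0.  , 0.22, 0.28]), 0.0768, array([-3.e-04,  1.e-04, -1.e+00]))
```

View pics/w27z.png

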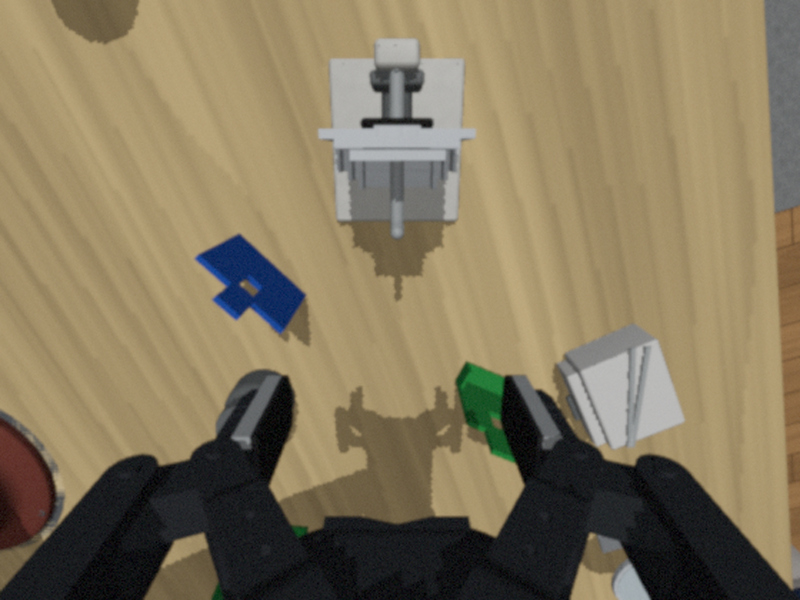

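View pics/s27z.png

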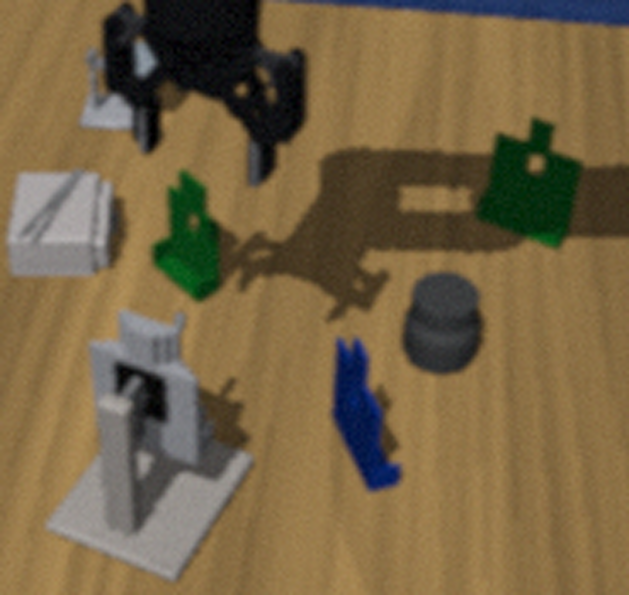

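```bash
python3 - <<'E'
from plan import *
a=cv2.imread('pics/w27.png')[70:160,210:345];cv2.imwrite('pics/w27s.png',cv2.resize(a,None,fx=5.5,fy=5.5,interpolation=cv2.INTER_CUBIC))
E
```

```text
(no output)
```

View pics/w27s.png

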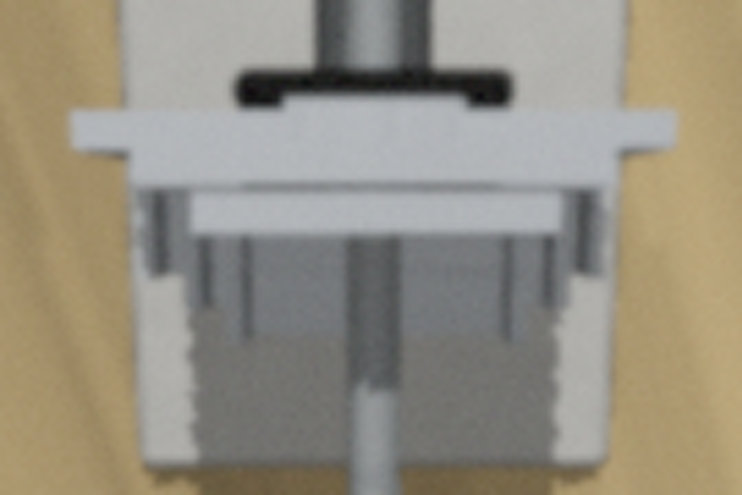

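```bash
python3 - <<'E'
from plan import *
d=load('w27');X=np.array([np.cos(1.24),np.sin(1.24)]);o=np.array([.5737,.1255]);Y=np.array([-X[1],X[0]])
def f(n,u,v,z):
    p=onz(d,210+(u+.5)/5.5-.5,70+(v+.5)/5.5-.5,z)[:2]-o; print(n,'x %.4f y %.4f'%(p@X-.086,p@Y))
f('tip',376,488,.143)
f('L sh back l',72,110,.147);f('L sh back r',677,110,.147)
f('L sh front l',72,151,.147);f('L sh front r',677,151,.147)
f('M sh front l',130,187,.147);f('M sh front r',618,187,.147)
f('S tab back',376,193,.175);f('S tab front l',192,235,.175);f('S tab front r',560,235,.175);f('L tab back',376,95,.175)
f('L rim',160,274,.084);f('M rim',205,308,.092);f('S rim',246,340,.100)
E
```

```text
tip x -0.0829 y -0.0004
L sh back l x -0.0299 y 0.0418
L sh back r x -0.0298 y -0.0420
L sh front l x -0.0352 y 0.0422
L sh front r x -0.0351 y -0.0423
M sh front l x -0.0399 y 0.0343
M sh front r x -0.0399 y -0.0343
S tab back x -0.0409 y -0.0003
S tab front l x -0.0459 y 0.0228
S tab front r x -0.0458 y -0.0233
L tab back x -0.0296 y -0.0002
L rim x -0.0541 y 0.0385
M rim x -0.0596 y 0.0298
S rim x -0.0644 y 0.0221
```

```bash
python3 -m crank '[{"x":0,"y":0,"z":0,"roll":0},{"x":0,"y":0,"z":0,"roll":0},{"x":0,"y":0,"z":0,"roll":0},{"x":0,"y":0,"z":0,"roll":0}]'; python3 - <<'E'
from plan import *
d=snap('wrist','w28.png');a=load('w27')['img'][60:170,200:350].astype(int);b=d['img'][60:170,200:350].astype(int);print(abs(a-b).mean(),abs(a-b).max())
t0=load('top0')['img'].astype(int);t=load('t27')['img'].astype(int)
for n,(u,v) in dict(jar=(295,268),bb=(333,143),tumb=(137,248),mag=(410,150)).items(): print(n,abs(t0[v-22:v+22,u-22:u+22]-t[v-22:v+22,u-22:u+22]).mean())
print(ctrl.finish_job())
E
```

```text
t: 37.92
tool_pos: [0.5601, 0.0881, 0.2549]
tool_rot: [-2.558, -1.824, 0.0]
contact_force: [0.6, -0.3, -0.8]
opening: 0.0766
4.104464646464646 109
jar 15.825929752066116
bb 19.94662534435262
tumb 15.84745179063361
mag 18.339015151515152
the job is handed in; nothing more can be done
None
```

All three aluminium trays are hung on the hook, nested large, medium, small with rims towards the tip, and the job was handed in at about 38 s of the 72 s allowed. The hand-in gave no verdict.

**Pressing:** I pressed each tray back until the pad gave, then held it before releasing. The wrist sensor read about 6–7.5 N for the large, 7–8 N for the medium and about 7.7 N for the small, with roughly ±0.7 N of noise. Contact forces on the pad and stand were not measured directly. While pressing the large tray I lowered it slightly too far onto the bar, giving about 5 N upward. I corrected that, and it was well under 15 N.

**Final position:** In the last wrist view, the large, medium and small plates sit about 32.5, 37.5 and 43 mm out from the upright. That is roughly 5 mm apart, so touching. They are within 0.5 mm of the bar's centre line, with no visible tilt, and the pad face is near 30 mm out.

**Checks that were not conclusive:**
- **Stillness of the trays:** comparing the last two wrist pictures gave a mean change of 4 grey levels. The arm itself was still settling by about 1 mm.
- **Other objects:** comparing the top views at the start and end gave mean changes of 16–20 grey levels around the jar, tumbler, battery tray and magnifier. The arm and its shadow had moved between the two pictures, but I did not check how much of the change that explains. By eye, the jar and battery tray look unmoved in the last side view. The magnifier was partly hidden there, and I did not check the tumbler at the end. I felt no contact with any of them.

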